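# Turn the marble carousel and tip the tray into its chute

## Task

First turn the turntable, by its red knobs for example, until the white compartment is squarely under the chute, and let go; then draw the tray of marbles out of the low rack by the spout that sticks out, spilling none, set it down level with its cross bar well clear of the rack's front, and let go. Take it again by the cross bar, lift it and tip the marbles into the chute so that all four end in the white compartment. Finally stand the empty tray upright on the bench and let go, with the white compartment still under the chute and everything else on the bench where it was.

Things in the scene. Friction and masses are not known exactly. Their poses are not given: they have to be found in the camera images.
- turntable (a joint): angle of the turntable about its vertical axis, rad, growing counter-clockwise seen from above; 0 (or any whole turn) when the white compartment is squarely under the chute. It turns either way without end against light friction (about 1 N at a knob) and stays where it is left.
- turntable_axis (a point): on the turntable's axis, at the compartments' floor, 20 mm above the bench. Grey, 256 mm across; 5 mm rim wall and 4 mm dividers, tops 55 mm above the bench; hub radius 16, top at 62 mm; four quarters with white, blue, yellow, black floors and rim marks. The frame turns with it: x and y run along dividers, white is the quarter with x and y positive.
- white_centre (a point): middle of the white compartment's floor, 75 mm from the axis.
- knob0 (a point): top centre of a red upright knob, a round pin 14 mm in diameter, standing on the turntable at a divider's outer end, 112 mm from the axis; its top is 100 mm above the bench, 45 mm above the rim. White lies just counter-clockwise of this one.
- knob1 (a point): top centre of a red upright knob, a round pin 14 mm in diameter, standing on the turntable at a divider's outer end, 112 mm from the axis; its top is 100 mm above the bench, 45 mm above the rim. White lies just clockwise of this one.
- knob2 (a point): top centre of a red upright knob, a round pin 14 mm in diameter, standing on the turntable at a divider's outer end, 112 mm from the axis; its top is 100 mm above the bench, 45 mm above the rim. The one opposite knob0.
- knob3 (a point): top centre of a red upright knob, a round pin 14 mm in diameter, standing on the turntable at a divider's outer end, 112 mm from the axis; its top is 100 mm above the bench, 45 mm above the rim. The one opposite knob1.
- chute_mouth (a point): centre of the round mouth, 180 mm above the bench, of the fixed upright aluminium funnel (chute): mouth 124 mm outside, 118 inside, narrowing over 62 mm to a spigot 66 outside, 60 inside. A post (22 x 30 mm, 160 mm tall) carries it on the side away from the turntable's axis, 87 mm from the chute's axis.
- chute_outlet (a point): centre of the chute's lower opening, 108 mm above the bench, 75 mm from the turntable's axis, above one edge of the turntable.
- rack_edge (a point): middle of the front upper edge of the low steel rack. Rack frame: -x points out of its open front, y along the edge, z up. The rack is a fixed shelf 200 deep, 210 wide, top 102 mm and underside 90 mm above the bench, on two 10 mm side walls, open at the front.
- tray: orange open tray with marbles; origin on its underside below the cross bar, spout to its -x. 62 wide, straight sided, x from -100 to 85; walls 4 thick, 40 high, 36 at the spout (x below -42). Spout end open, floor a ramp from 4 mm high at x -35 to 20 at x -100: marbles stay while level, roll out at 35 to 45 deg spout down. About 0.22 kg. At the start only the spout sticks out.
- tray_bar (a point): middle of the tray's black cross bar, 54 mm above the tray's underside; the bar runs along the tray's y from wall to wall, 12 thick (x), 62 long, 32 high (38 to 70 mm above the underside). Marbles roll beneath it.
- marble0_center (a point): centre of a green glass marble, 20 mm in diameter, 11 g
- marble1_center (a point): centre of a green glass marble, 20 mm in diameter, 11 g
- marble2_center (a point): centre of a green glass marble, 20 mm in diameter, 11 g
- marble3_center (a point): centre of a green glass marble, 20 mm in diameter, 11 g
- amber_bottle: amber glass chemical bottle, radius 30, height 145 mm; bystander, origin under its centre
- white_jar: white jar with red lid, radius 34, height 90 mm; bystander, origin under its centre
- film_tank: black film developing tank with red cap, radius 36, height 105 mm; bystander, origin under its centre
- canister_black: small black film canister, radius 17, height 52 mm; bystander, origin under its centre
- canister_white: small white film canister, radius 17, height 52 mm; bystander, origin under its centre
- print_tongs: steel print tongs with red end lying flat, 180 long, 60 wide, 14 high mm; bystander, origin under its centre
- rack_bottle: black bottle standing on the rack's top, radius 28, height 120 mm; bystander, origin under its centre
- rack_jar: white jar standing on the rack's top, radius 28, height 75 mm; bystander, origin under its centre
There are look-alikes about, which are no part of the job. What is shaped like the tray but yellow is not meant.

How it is judged:
On the way, in this order (a step that is already met when the one before it is completed fails the run):
1. the white compartment is under the chute (its middle within 15 mm of the chute's axis), the turntable is still and let go, the marbles still in the tray (horizontal distance between white_centre and chute_outlet below 0.015 m and velocity of joint turntable between -0.05 and 0.05 rad/s and not (contact force between the fingers and anything else above 0.2 N) and distance between each of marble0_center, marble1_center, marble2_center, marble3_center and tray below 0.115 m), for 0.2 s.
2. the tray stands level on the bench with its cross bar at least 50 mm in front of the rack's edge, at rest and let go, all marbles in it (x of tray_bar in the frame of rack_edge below -0.05 m and height (world z) of tray below 0.008 m and angle between tray's own z axis and vertical below 0.08 rad and linear speed of tray below 0.02 m/s and not (contact force between the fingers and tray above 0.2 N) and distance between each of marble0_center, marble1_center, marble2_center, marble3_center and tray below 0.115 m), for 0.2 s.
3. the tray is lifted more than 60 mm off the bench, held by its cross bar, the marbles still in it (height (world z) of tray above 0.06 m and distance between the grasp point and tray_bar below 0.05 m and contact force between the fingers and tray above 0.5 N and distance between each of marble0_center, marble1_center, marble2_center, marble3_center and tray below 0.115 m), for 0.1 s.
4. a marble passes down through the chute (((horizontal distance between marble0_center and chute_outlet below 0.05 m and height (world z) of marble0_center between 0.1 and 0.17 m) or (horizontal distance between marble1_center and chute_outlet below 0.05 m and height (world z) of marble1_center between 0.1 and 0.17 m) or (horizontal distance between marble2_center and chute_outlet below 0.05 m and height (world z) of marble2_center between 0.1 and 0.17 m) or (horizontal distance between marble3_center and chute_outlet below 0.05 m and height (world z) of marble3_center between 0.1 and 0.17 m))).
At the end, for the whole second after the job is handed in: All four marbles lie in the white compartment; its middle is within 20 mm (horizontally) of the chute's axis; the tray stands upright (within 0.08 rad) on the bench, at rest and let go; no bystander was shifted more than 30 mm or tipped (x of each of marble0_center, marble1_center, marble2_center, marble3_center in the frame of turntable_axis above 0 m and y of each of marble0_center, marble1_center, marble2_center, marble3_center in the frame of turntable_axis above 0 m and horizontal distance between each of marble0_center, marble1_center, marble2_center, marble3_center and turntable_axis below 0.125 m and z of marble0_center in the frame of turntable_axis between 0 and 0.05 m and z of marble1_center in the frame of turntable_axis between 0 and 0.05 m and z of marble2_center in the frame of turntable_axis between 0 and 0.05 m and z of marble3_center in the frame of turntable_axis between 0 and 0.05 m and horizontal distance between white_centre and chute_outlet below 0.02 m and height (world z) of tray between -0.01 and 0.008 m and angle between tray's own z axis and vertical below 0.08 rad and linear speed of tray below 0.02 m/s and not (contact force between the fingers and tray above 0.2 N)); the robot touches nothing.
It fails at once if a bystander is shifted more than 30 mm or tipped over (distance of any of amber_bottle, white_jar, film_tank, canister_black, canister_white, print_tongs, rack_bottle, rack_jar from where it was at the start of the episode above 0.03 m or angle between any of amber_bottle, white_jar, film_tank, canister_black, canister_white, print_tongs, rack_bottle, rack_jar's own z axis and vertical above 0.3 rad).
It also fails if it takes over 72 s, if anything falls off the work surface, if the arm or the gripper's body presses on something with over 40 N, if the wrist force passes 120 N, or if a joint passes its speed limit or range.

## Robot

A 7-joint arm with a two-finger parallel gripper is mounted at the origin on the work surface. World frame = base frame: x ahead of the robot, y to its left, z up, the work surface at z = 0. Lengths are in m, angles in rad, forces in N, time in s.
With the tool pointing down it reaches from about 0.4 to 0.85 m from the base axis. Payload 4.5 kg.
Tool frame: the origin (TCP) lies on the centre line of the jaws, within the pads' length; the fingertips stand 11 mm ahead of it and the grasp point (between the pads) lies 8 mm behind it; z points along the fingers, x is the direction in which the jaws open and shut, and the axes are right-handed (so a half turn about z gives the same grasp; the last joint's range is limited). The gripper opens to 88 mm and grips with 3 to 60 N. Pads are 18 mm wide; open, the fingers measure 123 mm over their backs; the gripper's body (75 mm by 187 mm) begins 45 mm behind the grasp point.
Start: joints at [-1.155, 0.689, -0.195, 1.565, 0.157, 0.902, -0.215], TCP at [0.233, 0.58, 0.25] pointing down, gripper open.
Joint ranges: [-3.01, 3.01], [-0.46, 2.08], [-1.47, 1.51], [0.13, 2.56], [-1, 4.14], [0.04, 2.09], [-2.66, 2.66]. Speed limits (rad/s): [2.57, 2.57, 3.14, 3.14, 3.14, 3.14, 3.14].

## Interface

Orientations are given as a unit quaternion [x, y, z, w].
In Python, from plant import r, vision, order, nets gives the robot as it stands.
- The arm moves only by the tool send_rows, never from a script. Its argument "series" is a list of rows, each an object with "delta_pos": the shift along the tool's x, y, z in cm, a list of three; "turn": the turn about the tool's z in degrees; "jaw": the closure, from 0 (fully open) to 1 (shut). In form: [{"delta_pos": [x, y, z], "turn": turn, "jaw": jaw}, ...]. A call has 1 to 8 rows; each row is the pose to reach, as a shift and turn from the pose commanded when the call began, along the tool's axes at that moment; what a row does not reach only later rows make up. A row lasts 1/12 s, in which the tool goes at most 41.7 mm and 7.16 degrees, less where a joint would pass 70% of its speed; a pose out of reach is approached as far as the arm can. A call with a gripper value outside its range is refused whole. The fingers move at their own pace and stop on an object; "force" is the grip in N (left out, the last holds). Time passes only in rows, so rows that repeat a pose let the fingers close. It gives the time, the measured TCP pose, the force and the opening at its end, in the units of the state.
- r.get_state(): the state, without advancing time (a new reading comes with each control period).
- vision.snapshot(name): name is "scene" or "top" or "wrist"; returns the picture (480x640x3 uint8, blue, green, red); there is no depth.
- vision.camera_params(name): a dict with "intrinsics" (3x3 intrinsics, pixels), "D" ([k1, k2, p1, p2, k3] as OpenCV has them; the pictures are not rectified), "extrinsics" (4x4, takes a point from world to camera coordinates). Camera axes: x right, y down, z forward; pixel columns grow to the right and rows downward; lengths in m; the calibration is good to about 2 mm. A picture is of the moment at which its call begins: read the wrist's pose just before it. camera_params takes no time and is no camera call; for the wrist camera it gives the pose at the moment of the call.
- order.finish_job(): hands the job in, once; it reports no verdict.
Trained networks look in the newest picture that a camera, given by its name, has taken for a name from the list of things; names that differ only in an ending like _2 or _b are one class to them, and where a whole thing is asked for, a point or a joint stands for the part that bears it (a point fixed in the world has none). Each returns a list of dicts, best first, with "score" (0 to 1); they miss things now and then, are a little off and sometimes report something else, mostly with a low value. They report only what shows in the picture. A call takes as long as a camera call. They do not tell look-alikes from the thing itself.
- nets.boxes_of(camera, label): "location" ([row, column] as shares, 0 to 1, of the picture: columns of its width, rows of its height, amid what is visible of it).
- nets.trace(camera, label): "region" (480x640 bool, what is visible of it) and "location" ([row, column] as shares, 0 to 1, of the picture: columns of its width, rows of its height, amid what is visible of it).
The state is a dict: "clock": time; "q": joint angles; "qd": joint speeds; "joint_torque": joint torques, N m; "tool_pos": TCP position; "eef_rot": TCP orientation; "contact_force": force on the tool from outside, world axes, zero at the start; "moment": the same for the moment, N m; "opening": opening from 0.0 (shut) to 1.0 (fully open).
Only numpy, scipy, OpenCV 4.12 (cv2) and the standard library are available. Lean on these libraries where they do the work, as an engineer would, in place of code of your own. Each camera call takes 0.05 s, during which the arm holds its last target.

## Working session

There is one attempt and no reset: what is moved stays moved. The work goes in short steps, Python scripts to look and compute and a tool call to move; the robot and the scene stay as the last step left them, time stands still between calls to the robot, and variables do not carry over. Pictures are saved under pics/ and viewed, and the job is handed in when it is done.

Besides the shell and the picture viewer there is one more tool, called after "Call:" as name([rows], argument=value, ...), one row to a line, values as JSON. send_rows: Moves the arm, as the interface text tells. Its arguments: {"type":"object","properties":{"series":{"type":"array"},"force":{"type":"number"}},"required":["series"]}

```bash
mkdir -p pics; ls; python3 - <<'E'
from plant import r, vision, order, nets
import cv2
print(r.get_state())
for n in ["scene","top","wrist"]:
    cv2.imwrite(f"pics/{n}0.png",vision.snapshot(n)); p=vision.camera_params(n); print(n,p)
E
```

```text
pics
{'clock': 0.0, 'q': array([-1.15520831,  0.68998832, -0.19454499,  1.56634568,  0.15729941,
        0.90248494, -0.2151136 ]), 'qd': array([ 8.35640425e-04,  8.87223618e-06, -5.16687988e-04,  1.18556898e-04,
        1.02679738e-03, -4.59088743e-04,  1.28779136e-03]), 'joint_torque': array([ 3.27306020e-05, -5.27551639e+01, -1.26711264e+00, -1.53434390e+01,
       -5.26968122e-02,  6.40497237e-03,  1.56486899e-04]), 'tool_pos': array([0.23266314, 0.57942068, 0.24890765]), 'eef_rot': array([ 8.28399487e-01,  5.60136993e-01, -7.26692762e-04,  5.58256061e-04]), 'contact_force': array([ 0.28404753, -0.21322006,  0.35702647]), 'moment': array([-0.0281438 , -0.00192307,  0.00683339]), 'opening': 0.9975227494258347}
scene {'intrinsics': array([[460.04709249,   0.        , 310.16633041],
       [  0.        , 460.04709249, 230.2339587 ],
       [  0.        ,   0.        ,   1.        ]]), 'D': array([-0.06966986,  0.        ,  0.        ,  0.        ,  0.        ]), 'extrinsics': array([[-0.89008757,  0.4555795 , -0.01383616,  0.48302924],
       [ 0.375248  ,  0.71523357, -0.58960145, 
[... 465 characters left out ...]

       [-0.97841272, -0.03649587, -0.20341237,  0.53972894],
       [ 0.20336304,  0.00509812, -0.97909013,  1.29845951],
       [ 0.        ,  0.        ,  0.        ,  1.        ]])}
wrist {'intrinsics': array([[361.12748933,   0.        , 320.89470488],
       [  0.        , 361.12748933, 239.7716707 ],
       [  0.        ,   0.        ,   1.        ]]), 'D': array([-0.06731605,  0.        ,  0.        ,  0.        ,  0.        ]), 'extrinsics': array([[ 0.37244189,  0.92805482, -0.00113504, -0.62418753],
       [ 0.89306417, -0.35806642,  0.27244235, -0.03882623],
       [ 0.25243501, -0.10248261, -0.96217144,  0.38826845],
       [ 0.        ,  0.        ,  0.        ,  1.        ]])}
```

View pics/scene0.png

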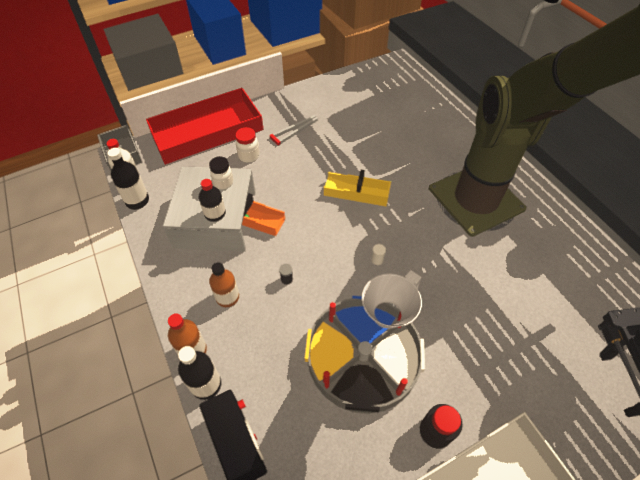

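View pics/top0.png

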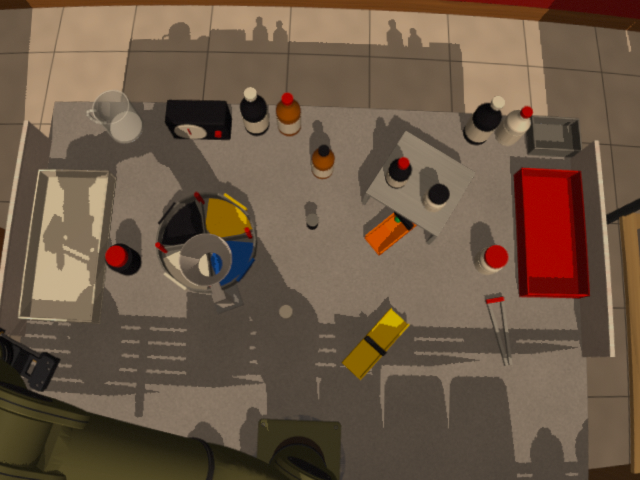

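View pics/wrist0.png

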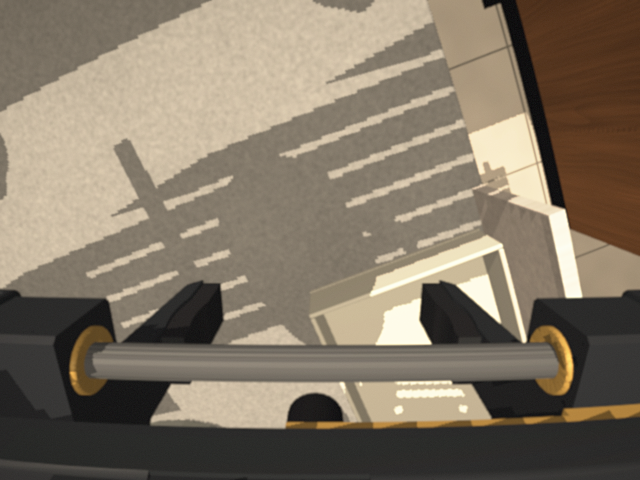

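```bash
cat > h.py <<'E'
from plant import r, vision, order, nets
import cv2, numpy as np
from scipy.spatial.transform import Rotation as R
def ray(cam,uv,P=None):
    P=P or vision.camera_params(cam)
    n=cv2.undistortPoints(np.array([[uv]],float),P["intrinsics"],P["D"])[0,0]
    E=P["extrinsics"];Rm=E[:3,:3];t=E[:3,3]
    return -Rm.T@t, Rm.T@np.array([n[0],n[1],1])
def atz(cam,uv,z,P=None):
    c,d=ray(cam,uv,P); return c+d*(z-c[2])/d[2]
def tri(obs):
    A=np.zeros((3,3));b=np.zeros(3);L=[]
    for cam,uv in obs:
        c,d=ray(cam,uv);d=d/np.linalg.norm(d);M=np.eye(3)-np.outer(d,d);A+=M;b+=M@c;L.append((c,M))
    x=np.linalg.solve(A,b); return x,[np.linalg.norm(M@(x-c)) for c,M in L]
def proj(cam,p,P=None):
    P=P or vision.camera_params(cam);E=P["extrinsics"]
    return cv2.projectPoints(np.array(p,float).reshape(-1,3),cv2.Rodrigues(E[:3,:3])[0],E[:3,3],P["intrinsics"],P["D"])[0].reshape(-1,2)
def crop(cam,name,u0,v0,u1,v1,s=4,im=None):
    im=vision.snapshot(cam) if im is None else im
    cv2.imwrite(f"pics/{name}.png",cv2.resize(im[v0:v1,u0:u1],None,fx=s,fy=s,interpolation=cv2.INTER_CUBIC)); return im
def tool():
    s=r.get_state(); return s["tool_pos"],R.from_quat(s["eef_rot"]),s
E
python3 - <<'E'
from h import *
im=crop("top","tt_top",130,170,280,320,4); crop("top","rack_top",350,120,480,260,5,im)
im=crop("scene","tt_sc",290,230,450,430,3); crop("scene","rack_sc",150,140,310,260,5,im)
for l in ["turntable","knob0","chute_mouth","tray","rack_edge","tray_bar","marble0_center","white_centre","amber_bottle","white_jar","film_tank","canister_black","canister_white","print_tongs","rack_bottle","rack_jar"]:
    for c in ["top","scene"]:
        o=nets.boxes_of(c,l)
        print(l,c,[(round(a["score"],2),[round(a["location"][1]*640),round(a["location"][0]*480)]) for a in o[:5]])
print(r.get_state()["clock"])
E
```

```text
turntable top [(0.7, [420, 184]), (0.59, [210, 232])]
turntable scene [(0.56, [361, 356]), (0.25, [222, 175])]
knob0 top [(0.63, [207, 233])]
knob0 scene [(0.65, [363, 358])]
chute_mouth top [(0.7, [212, 245])]
chute_mouth scene [(0.7, [378, 252]), (0.65, [371, 348]), (0.17, [262, 216])]
tray top [(0.76, [388, 231]), (0.75, [374, 343])]
tray scene [(0.9, [360, 188]), (0.64, [263, 216])]
rack_edge top [(0.77, [419, 186]), (0.35, [208, 247])]
rack_edge scene [(0.84, [199, 216])]
tray_bar top [(0.91, [376, 342]), (0.7, [388, 231])]
tray_bar scene [(0.85, [260, 219]), (0.59, [360, 189]), (0.48, [363, 357])]
marble0_center top []
marble0_center scene [(0.6, [262, 216]), (0.55, [247, 144]), (0.45, [362, 358])]
white_centre top [(0.73, [207, 234])]
white_centre scene [(0.88, [362, 356])]
amber_bottle top [(0.95, [325, 163]), (0.55, [491, 261]), (0.35, [208, 232])]
amber_bottle scene [(0.82, [222, 288]), (0.63, [361, 355])]
white_jar top [(0.58, [490, 263])]
white_jar scene [(0.76, [248, 146]), (0.68, [362, 358])]
film_tank top [(0.67, [124, 261])]
film_tank scene [(0.69, [443, 424]), (0.2, [211, 202])]
canister_black top [(0.62, [314, 220])]
canister_black scene [(0.51, [290, 272]), (0.48, [364, 354])]
canister_white top []
canister_white scene []
print_tongs top [(0.88, [501, 329]), (0.56, [492, 260])]
print_tongs scene [(0.57, [294, 131])]
rack_bottle top [(0.96, [400, 173])]
rack_bottle scene [(0.79, [212, 203]), (0.52, [441, 426])]
rack_jar top [(0.84, [436, 198])]
rack_jar scene [(0.85, [220, 175]), (0.64, [297, 129]), (0.32, [363, 354])]
1.85
```

View pics/tt_top.png

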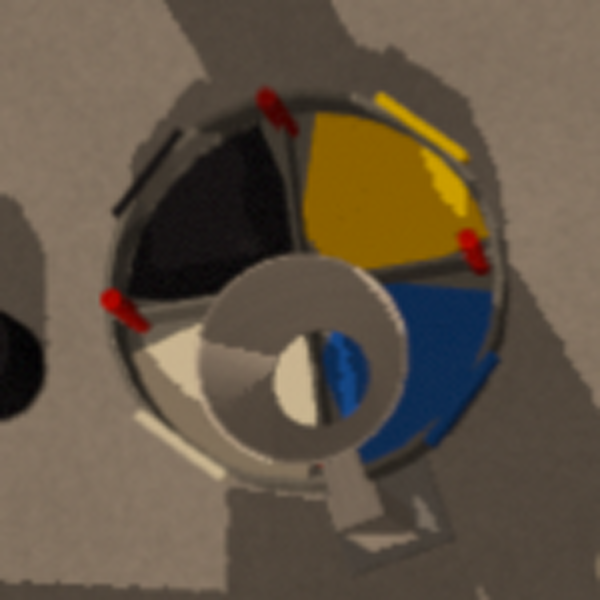

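View pics/rack_top.png

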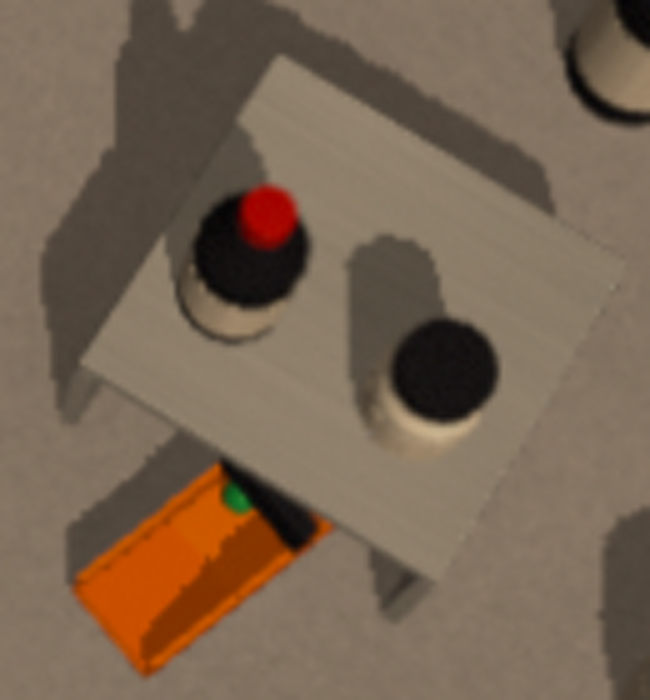

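View pics/tt_sc.png

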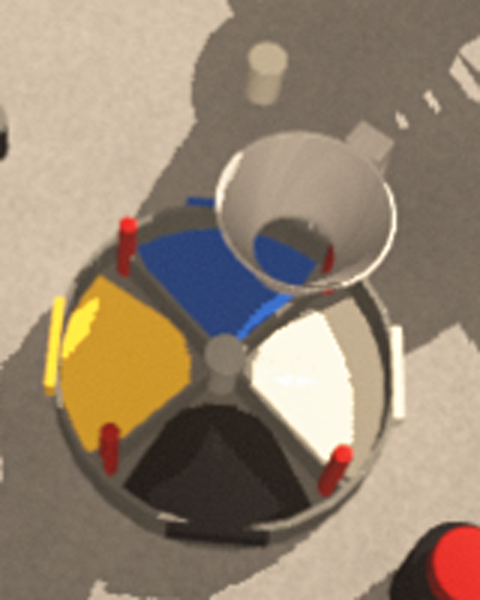

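View pics/rack_sc.png

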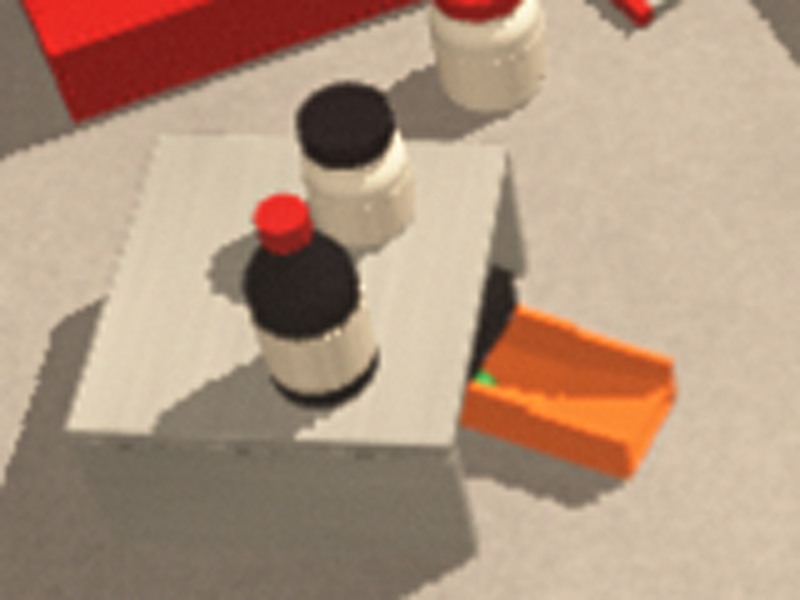

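```bash
python3 - <<'E'
from h import *
np.set_printoptions(precision=4,suppress=True)
K=[atz("top",p,.1) for p in [(196.5,194.5),(247.2,230),(158,245)]]
K2=[atz("scene",p,.1) for p in [(326,373.3),(332.7,304.7),(404.3,381.3)]]
print("knobs top A(y/blk) B(y/blue) C(blk/white)",K,"scene",K2)
ax=(K[1]+K[2])/2; ax2=(K2[1]+K2[2])/2; print("axis",ax,ax2,[np.linalg.norm(k-ax) for k in K])
print("hub",atz("scene",(290+225/3,230+355/3),.062))
m=atz("top",(205.8,259.5),.18); m2=atz("scene",(392,300.7),.18); print("mouth",m,m2, np.linalg.norm((m-ax)[:2]),np.linalg.norm((m2-ax2)[:2]))
print("post top",atz("top",(130+350/4,170+500/4),.16))
a=[atz("top",p,.102) for p in[(366.4,192.4),(437.4,236)]];print("rack",a)
b=[atz("scene",p,.102) for p in[(150+450/5,140+443/5),(150+507/5,140+150/5)]];print("rack sc",b)
print("spout",[atz("top",p,.036) for p in[(365.4,237.4),(379.6,255.4)]],[atz("scene",p,.036) for p in[(150+632/5,140+443/5),(150+675/5,140+362/5)]])
print("bottles", {n:atz("top",p,z)[:2] for n,p,z in [("canb",(312,214),.052),("canw",(286,311),.052),("film",(116,257),.105),("amber",(322,153),.12),("wj",(494,257),.09),("tongs",(500,330),.01)]})
print("bar", atz("top",(350+290/5,120+525/5),.07))
E
```

```text
knobs top A(y/blk) B(y/blue) C(blk/white) [array([0.646 , 0.2798, 0.1   ]), array([0.5594, 0.1466, 0.1   ]), array([0.5136, 0.3653, 0.1   ])] scene [array([0.6482, 0.2805, 0.1   ]), array([0.5609, 0.1495, 0.1   ]), array([0.5152, 0.3691, 0.1   ])]
axis [0.5365 0.2559 0.1   ] [0.538  0.2593 0.1   ] [np.float64(0.11211054127570409), np.float64(0.11173639038471538), np.float64(0.1117363903847154)]
hub [0.539  0.2597 0.062 ]
mouth [0.4685 0.2273 0.18  ] [0.4697 0.2328 0.18  ] 0.07381577672773476 0.0733007006408783
post top [0.3904 0.1982 0.16  ]
rack [array([ 0.6663, -0.1449,  0.102 ]), array([ 0.5615, -0.3222,  0.102 ])]
rack sc [array([ 0.6661, -0.1432,  0.102 ]), array([ 0.5622, -0.3168,  0.102 ])]
spout [array([ 0.5659, -0.1506,  0.036 ]), array([ 0.5201, -0.1878,  0.036 ])] [array([ 0.5688, -0.147 ,  0.036 ]), array([ 0.5247, -0.1864,  0.036 ])]
bottles {'canb': array([ 0.6187, -0.0111]), 'canw': array([0.3686, 0.0443]), 'film': array([0.4786, 0.4667]), 'amber': array([ 0.7593, -0.0306]), 'wj': array([ 0.5161, -0.468 ]), 'tongs': array([ 0.3403, -0.5072])}
bar [ 0.5945 -0.2549  0.07  ]
```

```bash
cat >> h.py <<'E'
def go(target,xang=None):
    p,Rt,s=tool(); d=Rt.inv().apply(np.array(target)-p)*100
    X=Rt.as_matrix()[:,0]; a=np.degrees(np.arctan2(X[1],X[0])); 
    t=None
    if xang is not None: t=-((xang-a+90)%180-90)
    print("at",p.round(4),"xang",a.round(1),"delta cm",d.round(2),"turn",None if t is None else round(t,1),"norm",np.linalg.norm(d).round(1),"clk",s["clock"],"q",s["q"].round(2),"F",s["contact_force"].round(1),"op",round(s["opening"],3))
E
python3 - <<'E'
from h import *
P=vision.camera_params("wrist");p,Rt,s=tool();E=P["extrinsics"];print("cam in tool",Rt.inv().apply(-E[:3,:3].T@E[:3,3]-p))
go([.647,.280,.16],129)
E
```

```text
cam in tool [-1.20955543e-04 -6.85398663e-02 -1.34345306e-01]
at [0.2329 0.58   0.2497] xang 68.1 delta cm [-12.41  49.61   8.97] turn -60.9 norm 51.9 clk 1.85 q [-1.16  0.69 -0.19  1.57  0.16  0.9  -0.22] F [-0.   0.9 -0.2] op 0.999
```

Call:
send_rows([
  {"delta_pos": [-12.4,49.6,1],"turn": -61,"jaw": 0},
  {"delta_pos": [-12.4,49.6,1],"turn": -61,"jaw": 0},
  {"delta_pos": [-12.4,49.6,1],"turn": -61,"jaw": 0},
  {"delta_pos": [-12.4,49.6,1],"turn": -61,"jaw": 0},
  {"delta_pos": [-12.4,49.6,1],"turn": -61,"jaw": 0},
  {"delta_pos": [-12.4,49.6,1],"turn": -61,"jaw": 0},
  {"delta_pos": [-12.4,49.6,1],"turn": -61,"jaw": 0},
  {"delta_pos": [-12.4,49.6,1],"turn": -61,"jaw": 0},
])

```text
clock: 2.52
tool_pos: [0.5044, 0.3829, 0.2433]
eef_rot: [0.456, 0.89, 0.0, 0.0]
contact_force: [-0.5, 0.6, -0.8]
opening: 0.999
```

```bash
python3 - <<'E'
from h import *
go([.647,.280,.16],129)
E
```

```text
at [0.5044 0.3829 0.2433] xang 125.8 delta cm [-16.68   5.55   8.34] turn -3.2 norm 19.5 clk 2.5167 q [-0.45  0.74 -0.51  1.54  0.41  0.97  1.11] F [-0.5  0.6 -0.8] op 0.999
```

Call:
send_rows([
  {"delta_pos": [-16.7,5.5,8.3],"turn": -3.2,"jaw": 0},
  {"delta_pos": [-16.7,5.5,8.3],"turn": -3.2,"jaw": 0},
  {"delta_pos": [-16.7,5.5,8.3],"turn": -3.2,"jaw": 0},
  {"delta_pos": [-16.7,5.5,8.3],"turn": -3.2,"jaw": 0},
  {"delta_pos": [-16.7,5.5,8.3],"turn": -3.2,"jaw": 0},
  {"delta_pos": [-16.7,5.5,8.3],"turn": -3.2,"jaw": 0},
])

```text
clock: 3.02
tool_pos: [0.649, 0.2714, 0.1561]
eef_rot: [0.438, 0.899, -0.004, 0.002]
contact_force: [0.5, -0.7, -0.2]
opening: 1.0
```

```bash
python3 - <<'E'
from h import *
cv2.imwrite("pics/w1.png",vision.snapshot("wrist"))
go([.647,.281,.082],129)
print(proj("wrist",[[.647,.281,.1]]))
E
```

```text
at [0.6465 0.2755 0.1577] xang 128.2 delta cm [0.42 0.4  7.57] turn -0.8 norm 7.6 clk 3.0667 q [-0.24  0.94 -0.5   1.37  0.49  0.96  1.4 ] F [-0.7  0.1  0. ] op 1.001
[[330.60723954 271.91578215]]
```

View pics/w1.png

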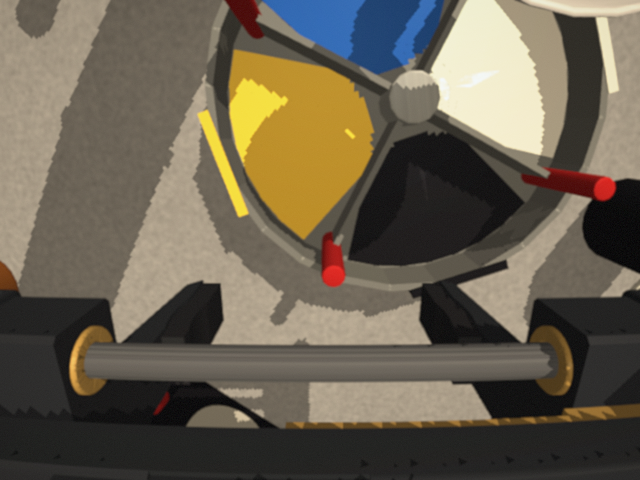

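The wrist picture shows the yellow/black knob at (333,274), as predicted (331,272). I go down and grip it.

Call:
send_rows([
  {"delta_pos": [0.4,0.4,3.8],"turn": -0.8,"jaw": 0},
  {"delta_pos": [0.4,0.4,7.5],"turn": -0.8,"jaw": 0},
  {"delta_pos": [0.4,0.4,7.5],"turn": -0.8,"jaw": 0},
  {"delta_pos": [0.4,0.4,7.5],"turn": -0.8,"jaw": 1},
  {"delta_pos": [0.4,0.4,7.5],"turn": -0.8,"jaw": 1},
  {"delta_pos": [0.4,0.4,7.5],"turn": -0.8,"jaw": 1},
  {"delta_pos": [0.4,0.4,7.5],"turn": -0.8,"jaw": 1},
  {"delta_pos": [0.4,0.4,7.5],"turn": -0.8,"jaw": 1},
], force=8)

```text
clock: 3.73
tool_pos: [0.646, 0.2865, 0.0873]
eef_rot: [0.427, 0.904, 0.001, 0.001]
contact_force: [0.4, -0.1, 0.6]
opening: 0.645
```

```bash
python3 - <<'E'
from h import *
# arc: axis from avg, actual start angle
go([.647,.281,.082],129)
p,Rt,s=tool()
ax=np.array([.5375,.2575]); ch=np.array([.469,.230])
v=p[:2]-ax; print(np.degrees(np.arctan2(v[1],v[0])),np.linalg.norm(v))
w=ch-ax; ca=np.degrees(np.arctan2(w[1],w[0]))%360; print("chute",ca)
a0=np.arctan2(v[1],v[0]); a1=np.radians(ca-135)
for k in range(1,9):
    a=a0+(a1-a0)*k/8; t=ax+.112*np.array([np.cos(a),np.sin(a)])
    print((Rt.inv().apply([*(t-p[:2]),0])*100).round(2))
E
```

```text
at [0.646  0.2865 0.0873] xang 129.4 delta cm [-0.49 -0.27  0.53] turn 0.4 norm 0.8 clk 3.7333 q [-0.26  1.02 -0.47  1.39  0.54  0.85  1.36] F [ 0.4 -0.1  0.6] op 0.645
14.962770779796925 0.1122869294360133
chute 201.87347961125118
[1.19 0.43 0.  ]
[2.42 0.75 0.  ]
[3.67 0.94 0.  ]
[ 4.94  0.97 -0.  ]
[ 6.21  0.87 -0.  ]
[ 7.45  0.62 -0.  ]
[ 8.66  0.24 -0.  ]
[ 9.81 -0.29 -0.01]
```

Call:
send_rows([
  {"delta_pos": [0,0,0],"turn": 0,"jaw": 1},
  {"delta_pos": [0,0,0],"turn": 0,"jaw": 1},
  {"delta_pos": [0,0,0],"turn": 0,"jaw": 1},
  {"delta_pos": [0,0,0],"turn": 0,"jaw": 1},
  {"delta_pos": [0,0,0],"turn": 0,"jaw": 1},
  {"delta_pos": [0,0,0],"turn": 0,"jaw": 1},
  {"delta_pos": [0,0,0],"turn": 0,"jaw": 1},
  {"delta_pos": [0,0,0],"turn": 0,"jaw": 1},
])

```text
clock: 4.4
tool_pos: [0.6458, 0.286, 0.0854]
eef_rot: [0.427, 0.904, 0.001, 0.001]
contact_force: [3.7, 1.2, -0.4]
opening: 0.153
```

```bash
python3 - <<'E'
from h import *
go([.647,.281,.082],129)
p,Rt,s=tool()
ax=np.array([.5375,.2575]); ch=np.array([.469,.230])
v=p[:2]-ax; print(np.degrees(np.arctan2(v[1],v[0])),np.linalg.norm(v))
E
```

```text
at [0.6458 0.286  0.0854] xang 129.4 delta cm [-0.46 -0.22  0.34] turn 0.4 norm 0.6 clk 4.4 q [-0.26  1.03 -0.47  1.39  0.54  0.85  1.36] F [ 3.7  1.2 -0.4] op 0.153
14.71725268162164 0.11198978551700088
```

Call:
send_rows([
  {"delta_pos": [1.2,0.43,0],"turn": 0,"jaw": 1},
  {"delta_pos": [2.4,0.75,0],"turn": 0,"jaw": 1},
  {"delta_pos": [3.65,0.94,0],"turn": 0,"jaw": 1},
  {"delta_pos": [4.9,0.97,0],"turn": 0,"jaw": 1},
  {"delta_pos": [6.2,0.87,0],"turn": 0,"jaw": 1},
  {"delta_pos": [7.4,0.62,0],"turn": 0,"jaw": 1},
  {"delta_pos": [8.6,0.24,0],"turn": 0,"jaw": 1},
  {"delta_pos": [9.75,-0.27,0],"turn": 0,"jaw": 1},
])

```text
clock: 5.07
tool_pos: [0.5795, 0.3606, 0.0854]
eef_rot: [0.427, 0.904, 0.0, -0.0]
contact_force: [1.4, -0.1, 2.7]
opening: 0.154
```

Call:
send_rows([
  {"delta_pos": [0,0,0],"turn": 0,"jaw": 1},
  {"delta_pos": [0,0,0],"turn": 0,"jaw": 1},
  {"delta_pos": [0,0,0],"turn": 0,"jaw": 1},
  {"delta_pos": [0,0,0],"turn": 0,"jaw": 1},
])

```text
clock: 5.4
tool_pos: [0.5813, 0.3601, 0.0853]
eef_rot: [0.428, 0.904, 0.001, -0.0]
contact_force: [-0.3, 2.5, 2.1]
opening: 0.155
```

```bash
python3 - <<'E'
from h import *
p,Rt,s=tool()
print(p,s["contact_force"],s["opening"])
ax=np.array([.5375,.2575])
v=p[:2]-ax; print(np.degrees(np.arctan2(v[1],v[0])),np.linalg.norm(v))
im=crop("top","tt_top2",130,170,280,320,4)
crop("scene","tt_sc2",290,230,450,430,3)
E
```

```text
[0.58134568 0.36009118 0.08534606] [-0.2748184   2.48653095  2.13253847] 0.15494551404884183
66.85898240637175 0.1115678903506349
```

View pics/tt_top2.png

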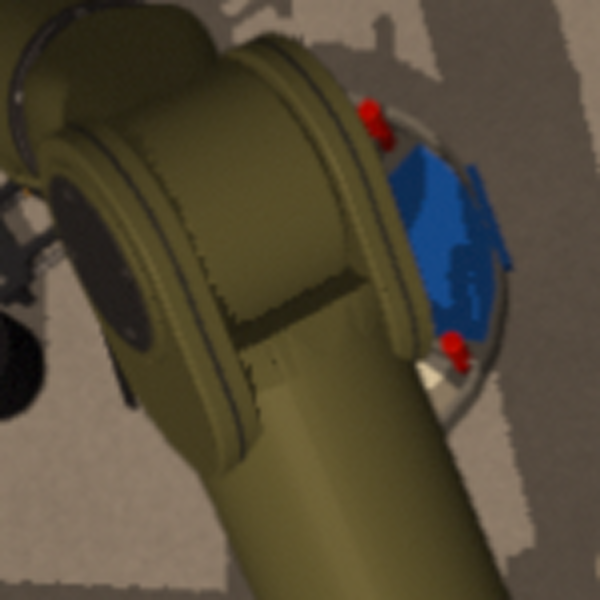

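View pics/tt_sc2.png

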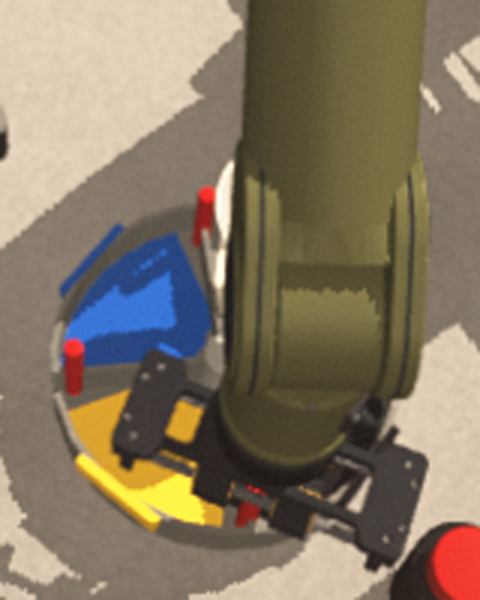

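The blue quarter is now right of the axis, with its knobs at (222,197) and (243,255) in the top picture. That means white is under the chute. I let go and rise.

Call:
send_rows([
  {"delta_pos": [0,0,0],"turn": 0,"jaw": 0},
  {"delta_pos": [0,0,0],"turn": 0,"jaw": 0},
  {"delta_pos": [0,0,0],"turn": 0,"jaw": 0},
  {"delta_pos": [0,0,0],"turn": 0,"jaw": 0},
  {"delta_pos": [0,0,-4],"turn": 0,"jaw": 0},
  {"delta_pos": [0,0,-8],"turn": 0,"jaw": 0},
  {"delta_pos": [0,0,-12],"turn": 0,"jaw": 0},
  {"delta_pos": [0,0,-16],"turn": 0,"jaw": 0},
])

```text
clock: 6.17
tool_pos: [0.5808, 0.3588, 0.2466]
eef_rot: [0.427, 0.904, -0.001, -0.0]
contact_force: [0.4, 0.4, -0.1]
opening: 0.735
```

```bash
python3 - <<'E'
from h import *
P=vision.camera_params("top")
A=lambda x,y,z:atz("top",(350+x/5,120+y/5),z,P)
# tray left wall outer top edge: from spout tip up to rack; spout wall z .036
for n,a,b,z in [("left",(77,587),(222,462),.036),("spout",(77,587),(148,677),.036),("right",(148,677),(333,528),.036),("rack",(82,362),(437,580),.102)]:
    p,q=A(*a,z),A(*b,z);d=(q-p)[:2];print(n,p,q,np.degrees(np.arctan2(d[1],d[0])),np.linalg.norm(d))
B=lambda x,y,z:atz("scene",(150+x/5,140+y/5),z)
for n,a,b,z in [("L",(632,478),(462,425),0.0),("R",(675,362),(518,308),.036),("Ltop",(630,443),(468,382),.036)]:
    p,q=B(*a,z),B(*b,z);d=(q-p)[:2];print(n,p,q,np.degrees(np.arctan2(d[1],d[0])),np.linalg.norm(d))
v=atz("top",(222.5,197),.1)-np.array([.5375,.2575,.1]);print(np.degrees(np.arctan2(v[1],v[0])))
v=atz("top",(243,255.5),.1)-np.array([.5375,.2575,.1]);print(np.degrees(np.arctan2(v[1],v[0])))
go([.5,-.13,.2],40)
E
```

```text
left [ 0.56594085 -0.1506394   0.036     ] [ 0.63552622 -0.22547147  0.036     ] -47.080646677309865 0.10218592565074307
spout [ 0.56594085 -0.1506394   0.036     ] [ 0.52014922 -0.1878209   0.036     ] -140.92437948848956 0.05898591346540552
right [ 0.52014922 -0.1878209   0.036     ] [ 0.60236946 -0.28363622  0.036     ] -49.36671907223727 0.12625665699543784
rack [ 0.66626283 -0.14485727  0.102     ] [ 0.5614593  -0.32218749  0.102     ] -120.583416675937 0.20598491840601688
L [ 0.57010405 -0.15051854  0.        ] [ 0.63962007 -0.22819508  0.        ] -48.17329485171834 0.10424069426280524
R [ 0.52466348 -0.18641484  0.036     ] [ 0.58644587 -0.26270727  0.036     ] -50.999098320320805 0.09817127599440093
Ltop [ 0.56978556 -0.14747457  0.036     ] [ 0.63146608 -0.22683155  0.036     ] -52.143727285945 0.1005087893233603
-22.79330171266096
-111.94295966580974
at [0.5808 0.3588 0.2466] xang 129.4 delta cm [-32.64 -37.27   4.72] turn 89.4 norm 49.8 clk 6.1667 q [-0.37  0.81 -0.53  1.36  0.43  1.08  1.3 ] F [ 0.4  0.4 -0.1] op 0.735
```

```bash
python3 - <<'E'
from h import *
go([.5547,-.1795,.24],40.3)
E
```

```text
at [0.5808 0.3588 0.2466] xang 129.4 delta cm [-39.94 -36.19   0.72] turn 89.1 norm 53.9 clk 6.1667 q [-0.37  0.81 -0.53  1.36  0.43  1.08  1.3 ] F [ 0.4  0.4 -0.1] op 0.735
```

Call:
send_rows([
  {"delta_pos": [-39.9,-36.2,0.5],"turn": 89,"jaw": 0},
  {"delta_pos": [-39.9,-36.2,0.5],"turn": 89,"jaw": 0},
  {"delta_pos": [-39.9,-36.2,0.5],"turn": 89,"jaw": 0},
  {"delta_pos": [-39.9,-36.2,0.5],"turn": 89,"jaw": 0},
  {"delta_pos": [-39.9,-36.2,0.5],"turn": 89,"jaw": 0},
  {"delta_pos": [-39.9,-36.2,0.5],"turn": 89,"jaw": 0},
  {"delta_pos": [-39.9,-36.2,0.5],"turn": 89,"jaw": 0},
  {"delta_pos": [-39.9,-36.2,0.5],"turn": 89,"jaw": 0},
])

```text
clock: 6.83
tool_pos: [0.5641, 0.0242, 0.2422]
eef_rot: [0.81, 0.586, -0.0, 0.0]
contact_force: [0.1, -0.4, 0.2]
opening: 0.995
```

```bash
python3 - <<'E'
from h import *
go([.5547,-.1795,.24],40.3)
E
```

```text
at [0.5641 0.0242 0.2422] xang 71.8 delta cm [-19.64   5.48   0.23] turn 31.5 norm 20.4 clk 6.8333 q [ 0.05  0.63 -0.29  1.76  0.24  0.79  0.89] F [ 0.1 -0.4  0.2] op 0.995
```

Call:
send_rows([
  {"delta_pos": [-19.6,5.5,0],"turn": 31.5,"jaw": 0},
  {"delta_pos": [-19.6,5.5,0],"turn": 31.5,"jaw": 0},
  {"delta_pos": [-19.6,5.5,0],"turn": 31.5,"jaw": 0},
  {"delta_pos": [-19.6,5.5,0],"turn": 31.5,"jaw": 0},
  {"delta_pos": [-19.6,5.5,0],"turn": 31.5,"jaw": 0},
  {"delta_pos": [-19.6,5.5,0],"turn": 31.5,"jaw": 0},
  {"delta_pos": [-19.6,5.5,0],"turn": 31.5,"jaw": 0},
  {"delta_pos": [-19.6,5.5,0],"turn": 31.5,"jaw": 0},
])

```text
clock: 7.5
tool_pos: [0.5568, -0.1761, 0.2419]
eef_rot: [0.938, 0.347, -0.0, -0.001]
contact_force: [0.4, -0.1, -0.8]
opening: 1.001
```

```bash
python3 - <<'E'
from h import *
go([.5547,-.1795,.24],40.3)
cv2.imwrite("pics/w2.png",vision.snapshot("wrist"))
ax=np.array([.647,-.763]);n=np.array([.763,.647]);t=np.array([.545,-.168])
print(proj("wrist",[[*(t+s*.031*n),.036] for s in(1,-1)]))
E
```

```text
at [ 0.5568 -0.1761  0.2419] xang 40.7 delta cm [-0.38  0.12  0.19] turn 0.4 norm 0.4 clk 7.5 q [ 0.32  0.64 -0.16  1.7   0.13  0.81  0.81] F [ 0.4 -0.1 -0.8] op 1.001
[[347.94388643 198.90045362]
 [282.67066449 198.39415765]]
```

View pics/w2.png

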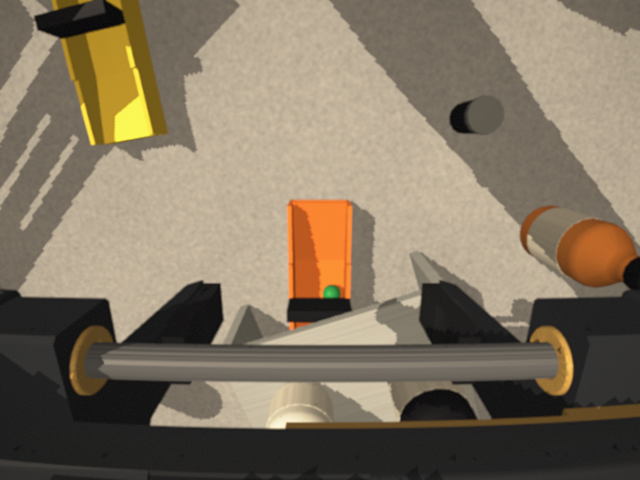

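```bash
python3 - <<'E'
from h import *
P=vision.camera_params("wrist")
a=atz("wrist",(289,201),.036,P);b=atz("wrist",(352,200.5),.036,P)
bar=[atz("wrist",p,.07,P) for p in[(289,299),(350,299),(289,320),(351,320)]]
d=(b-a)[:2];print(a,b,np.degrees(np.arctan2(d[1],d[0])),np.linalg.norm(d))
for x in bar: print(x)
rk=[atz("wrist",p,.102,P) for p in[(246,345),(425,292)]];print(rk)
m=(a+b)/2; ax=np.array([np.cos(np.radians(-49.5)),np.sin(np.radians(-49.5))])
g=m[:2]+.015*ax; print(m,g,m[:2]+.1*ax)
go([*g,.1],40.5)
E
```

```text
[ 0.52750244 -0.18606411  0.036     ] [ 0.57260039 -0.14656065  0.036     ] 41.216675575762785 0.05995288874827534
[ 0.58409028 -0.25051141  0.07      ]
[ 0.6269036  -0.21362613  0.07      ]
[ 0.59782511 -0.26730872  0.07      ]
[ 0.64217871 -0.22910285  0.07      ]
[array([ 0.57606041, -0.29556477,  0.102     ]), array([ 0.65813627, -0.1589718 ,  0.102     ])]
[ 0.55005142 -0.16631238  0.036     ] [ 0.55979314 -0.17771847] [ 0.61499622 -0.24235298]
at [ 0.5571 -0.1751  0.242 ] xang 40.8 delta cm [ 0.02  0.39 14.2 ] turn 0.3 norm 14.2 clk 7.55 q [ 0.32  0.64 -0.16  1.7   0.13  0.81  0.81] F [0.1 0.2 0.5] op 1.002
```

Wrist picture: spout corners at (289,201) and (352,200), bar at row 310, so the tool is centred and aligned. I go down over the spout and grip.

Call:
send_rows([
  {"delta_pos": [0,-0.1,4],"turn": 0,"jaw": 0},
  {"delta_pos": [0,-0.1,8],"turn": 0,"jaw": 0},
  {"delta_pos": [0,-0.1,12],"turn": 0,"jaw": 0},
  {"delta_pos": [0,-0.1,16],"turn": 0,"jaw": 0},
  {"delta_pos": [0,-0.1,19],"turn": 0,"jaw": 0},
  {"delta_pos": [0,-0.1,21],"turn": 0,"jaw": 0},
  {"delta_pos": [0,-0.1,22.4],"turn": 0,"jaw": 0},
  {"delta_pos": [0,-0.1,22.4],"turn": 0,"jaw": 0},
], force=15)

```text
clock: 8.22
tool_pos: [0.5551, -0.1736, 0.0155]
eef_rot: [0.937, 0.348, -0.002, -0.002]
contact_force: [1.1, 0.7, -1.0]
opening: 1.001
```

Call:
send_rows([
  {"delta_pos": [0,0,0],"turn": 0,"jaw": 1},
  {"delta_pos": [0,0,0],"turn": 0,"jaw": 1},
  {"delta_pos": [0,0,0],"turn": 0,"jaw": 1},
  {"delta_pos": [0,0,0],"turn": 0,"jaw": 1},
  {"delta_pos": [0,0,0],"turn": 0,"jaw": 1},
  {"delta_pos": [0,0,0],"turn": 0,"jaw": 1},
])

```text
clock: 8.72
tool_pos: [0.5568, -0.1765, 0.0195]
eef_rot: [0.938, 0.347, 0.001, 0.001]
contact_force: [-1.0, -0.8, 7.0]
opening: 0.701
```

```bash
python3 - <<'E'
from h import *
go([.5,-.1,.1],40.5)
cv2.imwrite("pics/w3.png",vision.snapshot("wrist"))
E
```

```text
at [ 0.5568 -0.1765  0.0195] xang 40.6 delta cm [ 0.67 -9.49 -8.07] turn 0.1 norm 12.5 clk 8.7167 q [ 0.27  0.98 -0.08  1.82  0.2   0.35  0.75] F [-1.  -0.8  7. ] op 0.701
```

View pics/w3.png

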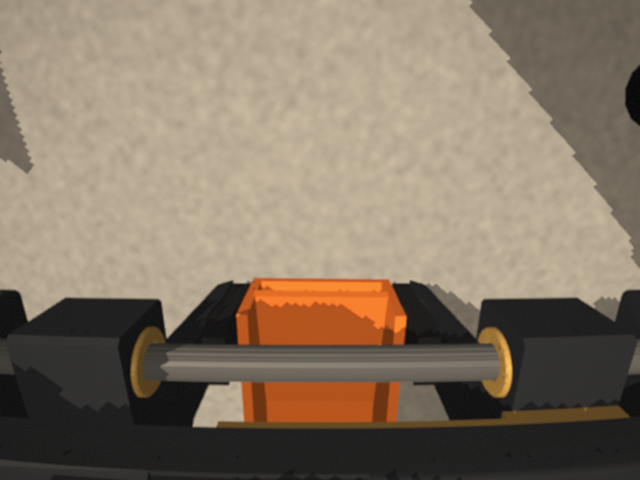

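```bash
python3 - <<'E'
from h import *
crop("scene","rack_sc3",170,140,330,260,5)
go([.5,-.1,.1],40.5)
E
```

```text
at [ 0.5569 -0.1764  0.0195] xang 40.6 delta cm [ 0.66 -9.49 -8.06] turn 0.1 norm 12.5 clk 8.8167 q [ 0.27  0.98 -0.08  1.82  0.2   0.35  0.75] F [-0.9  0.2  6.8] op 0.703
```

View pics/rack_sc3.png

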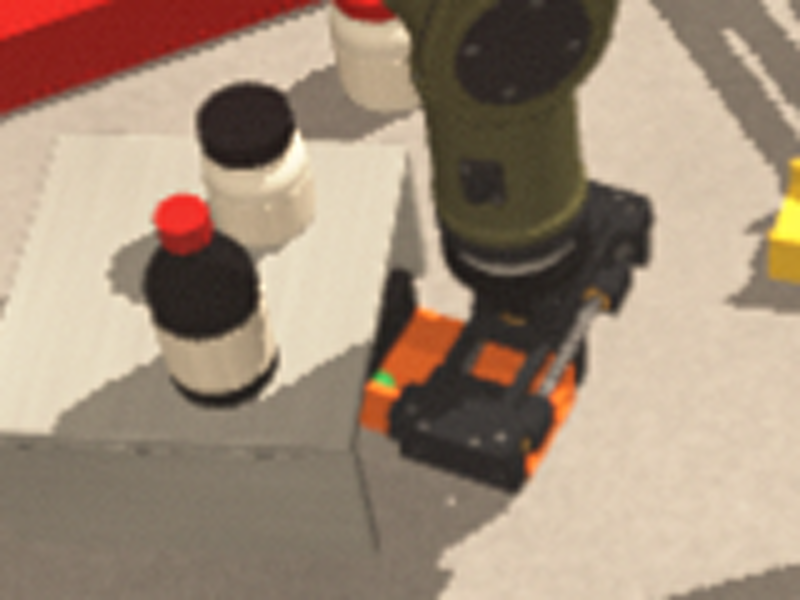

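Call:
send_rows([
  {"delta_pos": [0,-0.5,-0.1],"turn": 0,"jaw": 1},
  {"delta_pos": [0,-1.5,-0.1],"turn": 0,"jaw": 1},
  {"delta_pos": [0,-2.8,-0.1],"turn": 0,"jaw": 1},
  {"delta_pos": [0,-4.1,-0.1],"turn": 0,"jaw": 1},
  {"delta_pos": [0,-5.4,-0.1],"turn": 0,"jaw": 1},
  {"delta_pos": [0,-6.7,-0.1],"turn": 0,"jaw": 1},
  {"delta_pos": [0,-7.6,-0.1],"turn": 0,"jaw": 1},
  {"delta_pos": [0,-8,-0.1],"turn": 0,"jaw": 1},
])

```text
clock: 9.48
tool_pos: [0.5041, -0.1144, 0.0195]
eef_rot: [0.938, 0.348, 0.0, 0.0]
contact_force: [1.8, -1.5, 0.6]
opening: 0.702
```

Call:
send_rows([
  {"delta_pos": [0,-0.5,0],"turn": 0,"jaw": 1},
  {"delta_pos": [0,-1.5,0],"turn": 0,"jaw": 1},
  {"delta_pos": [0,-2.8,0],"turn": 0,"jaw": 1},
  {"delta_pos": [0,-4.1,0],"turn": 0,"jaw": 1},
  {"delta_pos": [0,-5.4,0],"turn": 0,"jaw": 1},
  {"delta_pos": [0,-6.7,0],"turn": 0,"jaw": 1},
  {"delta_pos": [0,-7.6,0],"turn": 0,"jaw": 1},
  {"delta_pos": [0,-8,0],"turn": 0,"jaw": 1},
])

```text
clock: 10.15
tool_pos: [0.4576, -0.0585, 0.0213]
eef_rot: [0.938, 0.348, -0.004, -0.002]
contact_force: [-0.2, -0.7, -1.4]
opening: 0.7
```

Call:
send_rows([
  {"delta_pos": [0,0,0],"turn": 0,"jaw": 1},
  {"delta_pos": [0,0,0],"turn": 0,"jaw": 1},
  {"delta_pos": [0,0,0],"turn": 0,"jaw": 0},
  {"delta_pos": [0,0,0],"turn": 0,"jaw": 0},
  {"delta_pos": [0,0,0],"turn": 0,"jaw": 0},
  {"delta_pos": [0,0,0],"turn": 0,"jaw": 0},
  {"delta_pos": [0,0,0],"turn": 0,"jaw": 0},
])

```text
clock: 10.73
tool_pos: [0.4588, -0.06, 0.0215]
eef_rot: [0.938, 0.347, -0.003, -0.001]
contact_force: [-0.8, 0.8, 0.1]
opening: 0.998
```

```bash
python3 - <<'E'
from h import *
crop("scene","rack_sc4",170,120,370,270,4)
go([.5,-.1,.1],40.5)
E
```

```text
at [ 0.4587 -0.06    0.0214] xang 40.6 delta cm [ 0.48  5.69 -7.89] turn 0.1 norm 9.7 clk 10.7833 q [ 0.05  0.93 -0.03  2.18  0.62  0.04  0.12] F [ 0.2 -0.   0.4] op 1.002
```

View pics/rack_sc4.png

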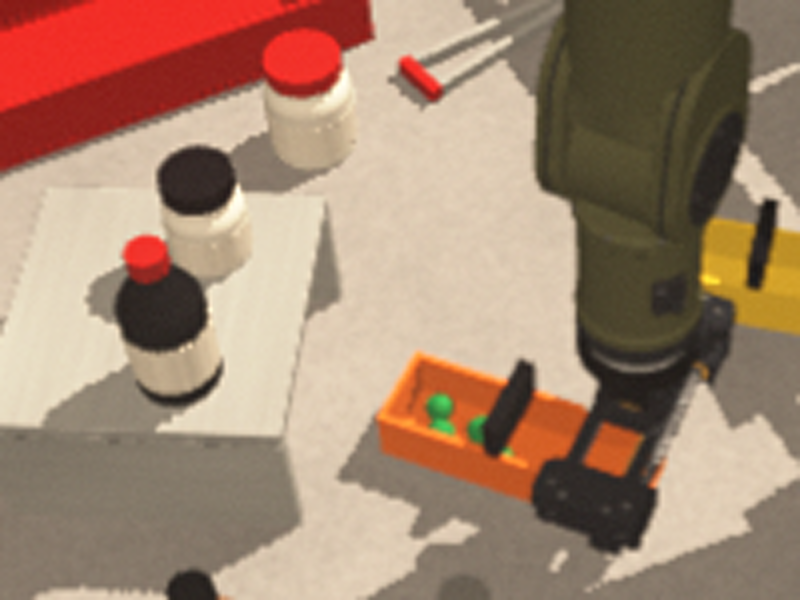

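The picture shows the tray fully out of the rack and level, with four green marbles in it at about (440-490, 405-430). I rise, shift over the part behind the bar, and look.

Call:
send_rows([
  {"delta_pos": [0,0,-4],"turn": 0,"jaw": 0},
  {"delta_pos": [0,0,-8],"turn": 0,"jaw": 0},
  {"delta_pos": [0,3,-12],"turn": 0,"jaw": 0},
  {"delta_pos": [0,6,-15],"turn": 0,"jaw": 0},
  {"delta_pos": [0,9,-15],"turn": 0,"jaw": 0},
  {"delta_pos": [0,9,-15],"turn": 0,"jaw": 0},
  {"delta_pos": [0,9,-15],"turn": 0,"jaw": 0},
  {"delta_pos": [0,9,-15],"turn": 0,"jaw": 0},
])

```text
clock: 11.45
tool_pos: [0.5172, -0.1279, 0.1704]
eef_rot: [0.938, 0.347, -0.004, -0.002]
contact_force: [0.1, -0.0, -0.6]
opening: 1.001
```

```bash
python3 - <<'E'
from h import *
go([.5,-.1,.1],40.5)
cv2.imwrite("pics/w4.png",vision.snapshot("wrist"))
E
```

```text
at [ 0.5172 -0.1279  0.1704] xang 40.6 delta cm [ 0.56 -3.19  7.06] turn 0.1 norm 7.8 clk 11.45 q [ 0.41  0.71 -0.43  1.9   0.48  0.63  0.39] F [ 0.1 -0.  -0.6] op 1.001
```

View pics/w4.png

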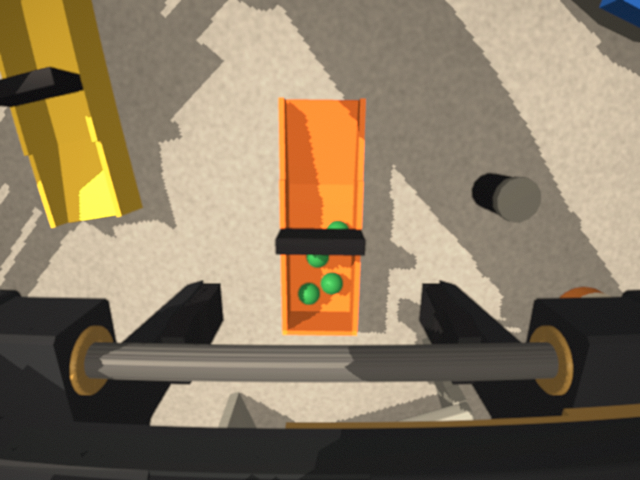

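```bash
python3 - <<'E'
from h import *
P=vision.camera_params("wrist")
w=lambda p,z:atz("wrist",p,z,P)[:2]
t=(w((283.5,333),.04)+w((357.5,332),.04))/2; s=(w((279.5,99),.036)+w((366,99),.036))/2
d=t-s;L=np.linalg.norm(d);u=d/L;print("tail",t,"spout",s,L,np.degrees(np.arctan2(u[1],u[0])))
o=(s+.1*u+t-.085*u)/2;print("origin",o)
np.save("tray.npy",np.array([*o,*u]))
go([*(o+.034*u),.022],np.degrees(np.arctan2(u[1],u[0]))+90)
e=np.array([.6137,-.2325]);n=np.array([-.861,.509]);print("front",(o-e)@n)
E
```

```text
tail [ 0.57149016 -0.19164564] spout [ 0.45460843 -0.05330091] 0.1811093701545719 -49.80691770383134
origin [ 0.51788954 -0.12820233]
at [ 0.5169 -0.1271  0.1702] xang 40.7 delta cm [ 0.08  3.65 14.8 ] turn 0.5 norm 15.2 clk 11.5 q [ 0.41  0.71 -0.43  1.91  0.48  0.63  0.39] F [ 0.9 -0.1 -0.8] op 1.002
front 0.1355803210933711
```

Call:
send_rows([
  {"delta_pos": [0.1,2,3],"turn": 0.5,"jaw": 0},
  {"delta_pos": [0.1,3.6,6],"turn": 0.5,"jaw": 0},
  {"delta_pos": [0.1,3.6,9],"turn": 0.5,"jaw": 0},
  {"delta_pos": [0.1,3.6,11.5],"turn": 0.5,"jaw": 0},
  {"delta_pos": [0.1,3.6,13],"turn": 0.5,"jaw": 0},
  {"delta_pos": [0.1,3.6,14],"turn": 0.5,"jaw": 0},
  {"delta_pos": [0.1,3.6,14.4],"turn": 0.5,"jaw": 0},
  {"delta_pos": [0.1,3.6,14.4],"turn": 0.5,"jaw": 0},
], force=40)

```text
clock: 12.17
tool_pos: [0.5407, -0.1537, 0.0261]
eef_rot: [0.939, 0.344, -0.004, -0.002]
contact_force: [-0.2, -0.2, -0.1]
opening: 0.998
```

Call:
send_rows([
  {"delta_pos": [0,0,0],"turn": 0,"jaw": 1},
  {"delta_pos": [0,0,0],"turn": 0,"jaw": 1},
  {"delta_pos": [0,0,0],"turn": 0,"jaw": 1},
  {"delta_pos": [0,0,0],"turn": 0,"jaw": 1},
  {"delta_pos": [0,0,0],"turn": 0,"jaw": 1},
  {"delta_pos": [0,0,0],"turn": 0,"jaw": 1},
  {"delta_pos": [0,0,0],"turn": 0,"jaw": 1},
  {"delta_pos": [0,0,0],"turn": 0,"jaw": 1},
])

```text
clock: 12.83
tool_pos: [0.5412, -0.1558, 0.0276]
eef_rot: [0.939, 0.343, -0.004, -0.0]
contact_force: [-1.5, -1.7, 5.9]
opening: 0.699
```

Call:
send_rows([
  {"delta_pos": [0,0,-0.3],"turn": 0,"jaw": 1},
  {"delta_pos": [0,0,-0.8],"turn": 0,"jaw": 1},
  {"delta_pos": [0,0,-1.5],"turn": 0,"jaw": 1},
  {"delta_pos": [0,0,-2],"turn": 0,"jaw": 1},
  {"delta_pos": [0,0,-2],"turn": 0,"jaw": 1},
])

```text
clock: 13.25
tool_pos: [0.5425, -0.1548, 0.048]
eef_rot: [0.939, 0.343, -0.002, -0.001]
contact_force: [-0.6, -0.1, -2.5]
opening: 0.704
```

```bash
python3 - <<'E'
from h import *
crop("scene","l5",170,120,370,270,4)
go([.5,-.1,.1],40.5)
E
```

```text
at [ 0.5422 -0.1548  0.0475] xang 40.1 delta cm [ 0.28 -6.93 -5.22] turn -0.4 norm 8.7 clk 13.3 q [ 0.37  0.93 -0.3   1.87  0.6   0.43  0.33] F [-0.2  0.3 -3.3] op 0.698
```

View pics/l5.png

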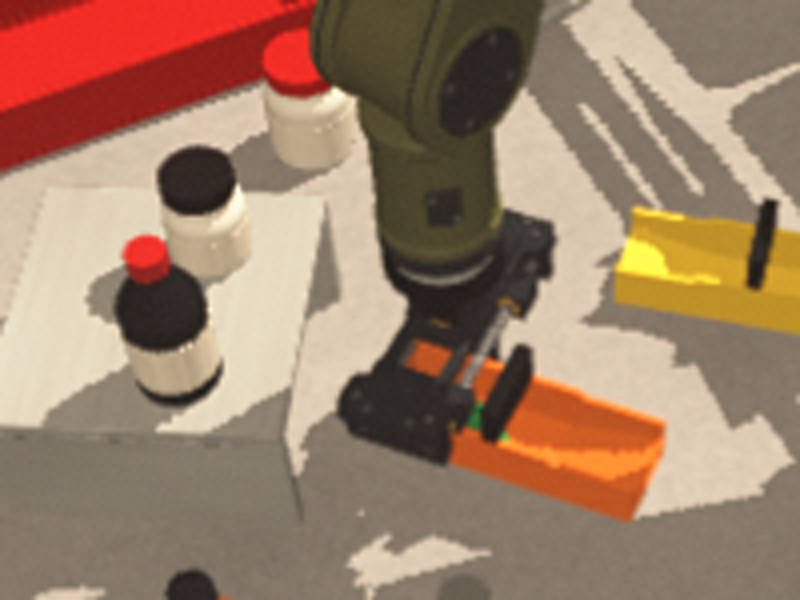

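Call:
send_rows([
  {"delta_pos": [0,0,-0.8],"turn": 0,"jaw": 1},
  {"delta_pos": [0,0,-2],"turn": 0,"jaw": 1},
  {"delta_pos": [0,0,-4],"turn": 0,"jaw": 1},
  {"delta_pos": [0,0,-6],"turn": 0,"jaw": 1},
  {"delta_pos": [0,0,-8],"turn": 0,"jaw": 1},
  {"delta_pos": [0,0,-10],"turn": 0,"jaw": 1},
  {"delta_pos": [0,0,-11.5],"turn": 0,"jaw": 1},
  {"delta_pos": [0,0,-12],"turn": 0,"jaw": 1},
])

```text
clock: 13.97
tool_pos: [0.5437, -0.1549, 0.1699]
eef_rot: [0.939, 0.343, -0.002, -0.0]
contact_force: [-0.6, 0.3, -2.7]
opening: 0.701
```

```bash
python3 - <<'E'
from h import *
crop("scene","l6",170,120,370,270,4)
cv2.imwrite("pics/w6.png",vision.snapshot("wrist"))
go([.5,-.1,.1],40.5)
o=np.load("tray.npy");u=o[2:];nn=np.array([-u[1],u[0]])
p,Rt,s=tool()
# level expectation: underside z = p.z+.0... grasp
z0=p[2]-.026
c=p[:2]-.034*u
print(proj("wrist",[[*(c-.1*u+k*.031*nn),z0+.036] for k in(-1,1)]), proj("wrist",[[*(c+.006*k*u+j*.031*nn),z0+.07] for k in(-1,1)for j in (-1,1)]))
E
```

```text
at [ 0.543  -0.1549  0.1681] xang 40.1 delta cm [ 0.28 -6.96  6.83] turn -0.4 norm 9.8 clk 14.0667 q [ 0.45  0.75 -0.44  1.82  0.48  0.69  0.44] F [ 0.3 -0.5 -3.2] op 0.701
[[216.12457971 -79.22090322]
 [420.57091886 -80.17596484]] [[200.7253181  250.38658521]
 [435.13887418 250.39888149]
 [204.84454541 292.16722237]
 [431.31302897 292.32050732]]
```

View pics/l6.png

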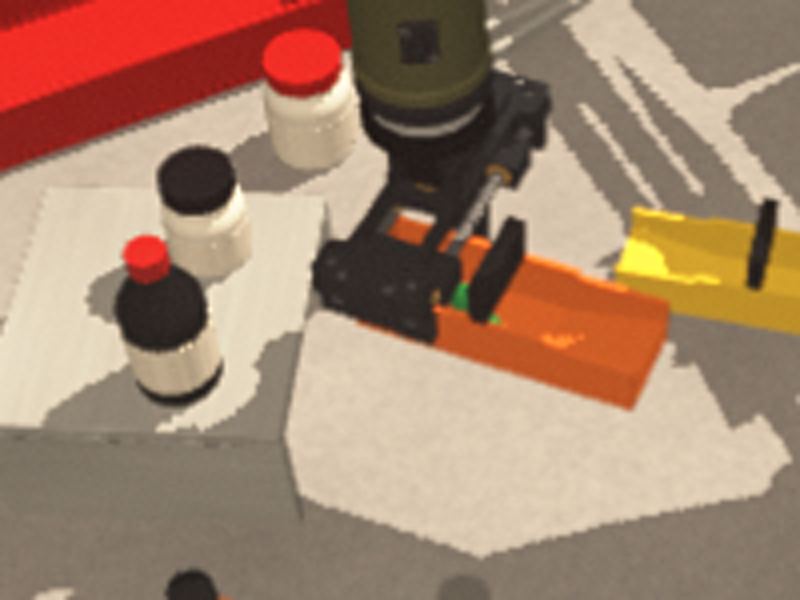

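View pics/w6.png

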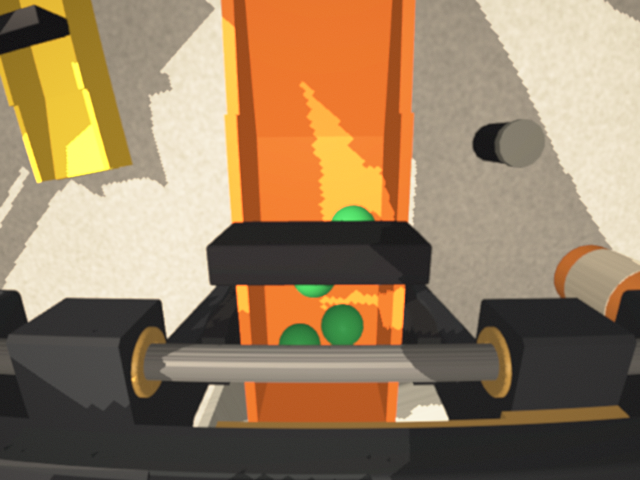

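```bash
python3 - <<'E'
from h import *
o=np.load("tray.npy");u=o[2:]
t=np.array([.469,.230])+.135*u; print(t)
go([*t,.305],40.1)
E
```

```text
[0.55612434 0.12687702]
at [ 0.543  -0.1549  0.1681] xang 40.1 delta cm [ 19.1  -20.75 -13.71] turn 0.0 norm 31.4 clk 14.0667 q [ 0.45  0.75 -0.44  1.82  0.48  0.69  0.44] F [ 0.3 -0.5 -3.2] op 0.701
```

Call:
send_rows([
  {"delta_pos": [0.3,-0.3,-1],"turn": 0,"jaw": 1},
  {"delta_pos": [0.9,-0.9,-3],"turn": 0,"jaw": 1},
  {"delta_pos": [1.8,-1.9,-5.5],"turn": 0,"jaw": 1},
  {"delta_pos": [3,-3.2,-8],"turn": 0,"jaw": 1},
  {"delta_pos": [4.2,-4.5,-10.5],"turn": 0,"jaw": 1},
  {"delta_pos": [5.5,-5.9,-12.5],"turn": 0,"jaw": 1},
  {"delta_pos": [6.7,-7.3,-13.5],"turn": 0,"jaw": 1},
  {"delta_pos": [8,-8.7,-13.7],"turn": 0,"jaw": 1},
])

```text
clock: 14.73
tool_pos: [0.549, -0.0352, 0.3056]
eef_rot: [0.939, 0.343, -0.002, -0.001]
contact_force: [0.8, -0.2, -3.4]
opening: 0.702
```

Call:
send_rows([
  {"delta_pos": [1.3,-1.4,0],"turn": 0,"jaw": 1},
  {"delta_pos": [2.6,-2.8,0],"turn": 0,"jaw": 1},
  {"delta_pos": [3.9,-4.2,0],"turn": 0,"jaw": 1},
  {"delta_pos": [5.2,-5.6,0],"turn": 0,"jaw": 1},
  {"delta_pos": [6.4,-7,0],"turn": 0,"jaw": 1},
  {"delta_pos": [7.6,-8.3,0],"turn": 0,"jaw": 1},
  {"delta_pos": [8.7,-9.5,0],"turn": 0,"jaw": 1},
  {"delta_pos": [9.5,-10.3,0],"turn": 0,"jaw": 1},
])

```text
clock: 15.4
tool_pos: [0.5538, 0.1056, 0.3031]
eef_rot: [0.939, 0.344, -0.004, -0.002]
contact_force: [0.6, 0.1, -3.3]
opening: 0.701
```

Call:
send_rows([
  {"delta_pos": [0.7,-0.8,0],"turn": 0,"jaw": 1},
  {"delta_pos": [1.2,-1.3,0],"turn": 0,"jaw": 1},
  {"delta_pos": [1.5,-1.6,0],"turn": 0,"jaw": 1},
  {"delta_pos": [1.5,-1.6,0],"turn": 0,"jaw": 1},
  {"delta_pos": [1.5,-1.6,0],"turn": 0,"jaw": 1},
  {"delta_pos": [1.5,-1.6,0],"turn": 0,"jaw": 1},
])

```text
clock: 15.9
tool_pos: [0.5561, 0.124, 0.3035]
eef_rot: [0.94, 0.342, -0.004, -0.001]
contact_force: [0.7, -0.4, -3.4]
opening: 0.699
```

```bash
python3 - <<'E'
from h import *
o=np.load("tray.npy");u=o[2:]
t=np.array([.469,.230])+.135*u
go([*t,.305],40.1)
cv2.imwrite("pics/s7.png",vision.snapshot("scene"))
cv2.imwrite("pics/w7.png",vision.snapshot("wrist"))
E
```

```text
at [0.5561 0.124  0.3035] xang 40.0 delta cm [ 0.18 -0.22 -0.15] turn -0.1 norm 0.3 clk 15.9 q [ 0.    0.59 -0.52  1.65  0.33  1.    0.08] F [ 0.7 -0.4 -3.4] op 0.699
```

View pics/s7.png

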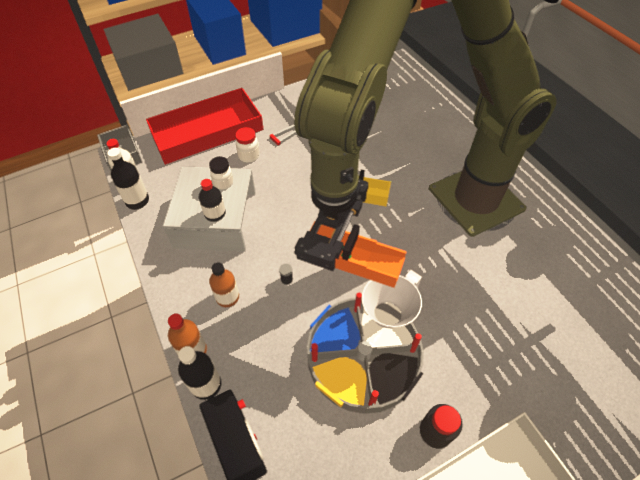

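View pics/w7.png

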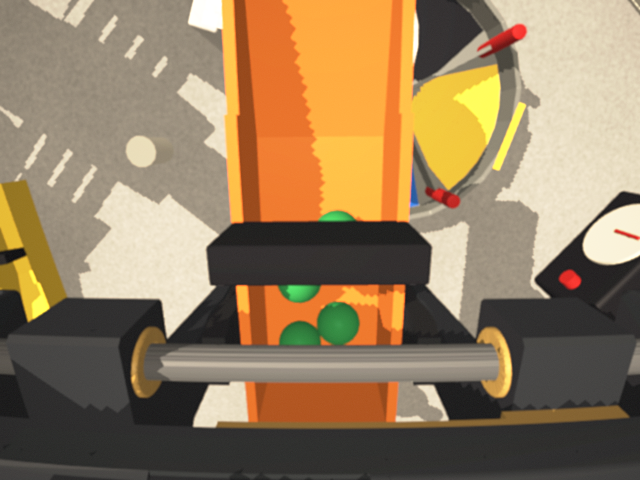

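Call:
send_rows([
  {"delta_pos": [0,0,0],"turn": 0,"jaw": 1},
  {"delta_pos": [0,0,0],"turn": 0,"jaw": 1},
], force=20)

```text
clock: 16.17
tool_pos: [0.5561, 0.1247, 0.3037]
eef_rot: [0.939, 0.343, -0.004, -0.001]
contact_force: [-0.4, -0.0, -2.5]
opening: 0.703
```

```bash
cat > chk.py <<'E'
from h import *
import sys
p,Rt,s=tool();print(s["clock"],"F",s["contact_force"].round(2),"M tool",Rt.inv().apply(s["moment"]).round(3),s["opening"])
if len(sys.argv)>1: crop("scene",sys.argv[1],270,190,450,330,4)
E
python3 chk.py
```

```text
16.1667 F [-0.35 -0.   -2.45] M tool [-0.125 -0.047 -0.025] 0.7028426884284605
```

Call:
send_rows([
  {"delta_pos": [0,0,0],"turn": 0,"jaw": 1},
  {"delta_pos": [0,0,0],"turn": 0,"jaw": 1},
], force=10)

```text
clock: 16.33
tool_pos: [0.5561, 0.1251, 0.3037]
eef_rot: [0.939, 0.343, -0.003, -0.001]
contact_force: [0.4, 0.2, -2.4]
opening: 0.703
```

```bash
python3 chk.py s8
```

```text
16.3333 F [ 0.36  0.16 -2.35] M tool [-0.125 -0.06  -0.036] 0.7031569760291115
```

View pics/s8.png

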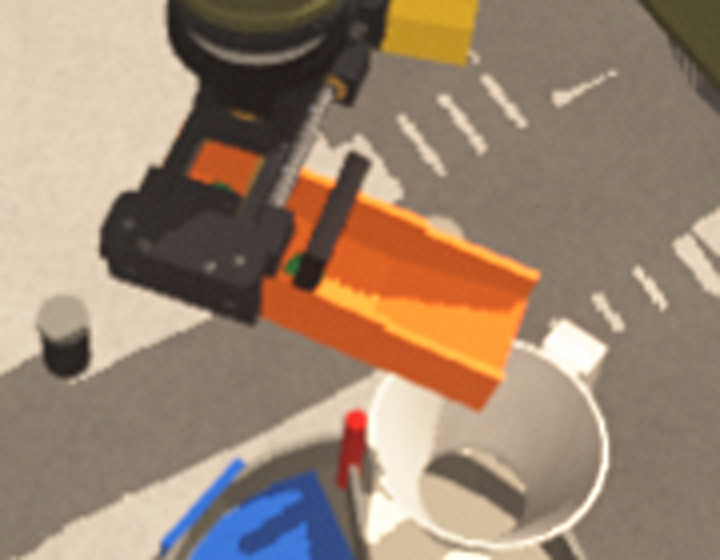

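Call:
send_rows([
  {"delta_pos": [0,0,0],"turn": 0,"jaw": 1},
  {"delta_pos": [0,0,0],"turn": 0,"jaw": 1},
], force=7)

```text
clock: 16.55
tool_pos: [0.556, 0.1253, 0.3037]
eef_rot: [0.939, 0.343, -0.003, -0.001]
contact_force: [-0.7, 0.1, -3.0]
opening: 0.7
```

```bash
python3 chk.py s9
```

```text
16.55 F [-0.66  0.15 -2.98] M tool [-0.117 -0.021 -0.012] 0.6999095775895792
```

View pics/s9.png

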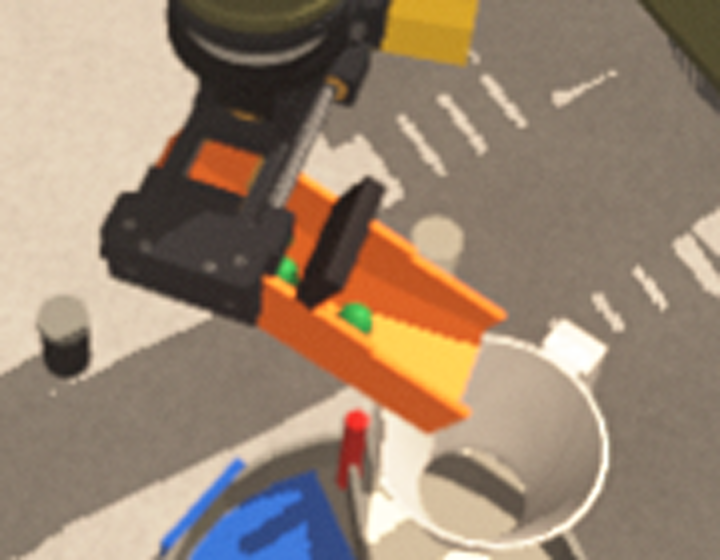

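```bash
python3 - <<'E'
from h import *
o=np.load("tray.npy");u=np.array([np.cos(np.radians(-50)),np.sin(np.radians(-50))]);nn=np.array([-u[1],u[0]])
p,Rt,s=tool(); piv=p+np.array([0,0,.006])
def pt(x,y,z,th,off=(.034,.034)):
    X=x-off[0];Z=z-off[1];c,sn=np.cos(th),np.sin(th)
    xx=X*c-Z*sn; zz=Z*c+X*sn
    q=piv.copy(); q[:2]+=xx*u+y*nn; q[2]+=zz; return q
for d in (0,10,15,20,25,30,40,50):
    t=np.radians(d)
    L=[pt(-.1,.031,0,t),pt(-.1,-.031,.036,t)]
    print(d,((proj("scene",L)-[270,190])*4).round(), pt(-.1,0,.02,t).round(3), "upstream",((pt(-.1,0,.02,t)[:2]-[.469,.23])@u).round(3),"underside z",pt(-.1,0,0,t)[2].round(3))
c=np.array([.469,.23,.18]);print((proj("scene",[c,c+[.062*u[0],.062*u[1],0]])-[270,190])*4)
E
```

```text
0 [[489. 394.]
 [538. 249.]] [0.47  0.228 0.296] upstream 0.002 underside z 0.276
10 [[467. 412.]
 [527. 274.]] [0.473 0.225 0.273] upstream 0.007 underside z 0.253
15 [[454. 419.]
 [519. 286.]] [0.475 0.222 0.261] upstream 0.01 underside z 0.242
20 [[439. 425.]
 [509. 296.]] [0.478 0.218 0.251] upstream 0.015 underside z 0.232
25 [[422. 429.]
 [498. 305.]] [0.482 0.214 0.24 ] upstream 0.021 underside z 0.222
30 [[405. 432.]
 [485. 312.]] [0.486 0.209 0.231] upstream 0.027 underside z 0.213
40 [[368. 434.]
 [455. 324.]] [0.496 0.197 0.213] upstream 0.042 underside z 0.197
50 [[328. 432.]
 [422. 330.]] [0.508 0.183 0.198] upstream 0.061 underside z 0.185
[[486.14077742 437.93720869]
 [372.45117778 397.75769372]]
```

The tray is slowly tipping, now about 23° with the marbles starting to roll. I ease it 15 mm forward and let it continue.

Call:
send_rows([
  {"delta_pos": [0,-0.7,0],"turn": 0,"jaw": 1},
  {"delta_pos": [0,-1.5,0],"turn": 0,"jaw": 1},
  {"delta_pos": [0,-1.5,0],"turn": 0,"jaw": 1},
])

```text
clock: 16.85
tool_pos: [0.5452, 0.1386, 0.3042]
eef_rot: [0.939, 0.344, -0.003, -0.002]
contact_force: [0.2, -0.5, -0.8]
opening: 0.704
```

```bash
python3 chk.py s10
```

```text
16.85 F [ 0.2  -0.46 -0.79] M tool [ 0.108 -0.058 -0.04 ] 0.7043448244210244
```

View pics/s10.png

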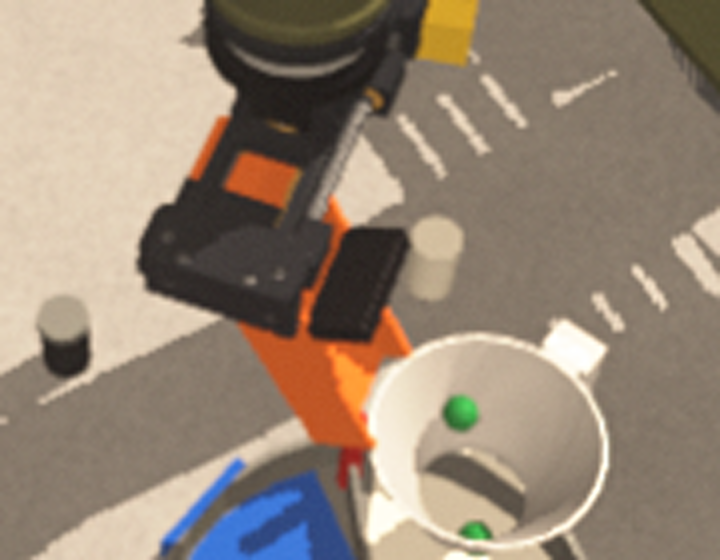

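```bash
python3 - <<'E'
from h import *
cv2.imwrite("pics/w11.png",vision.snapshot("wrist")); crop("scene","s11",270,190,450,330,4);crop("top","t11",130,170,330,320,4)
E
```

```text
(no output)
```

View pics/w11.png

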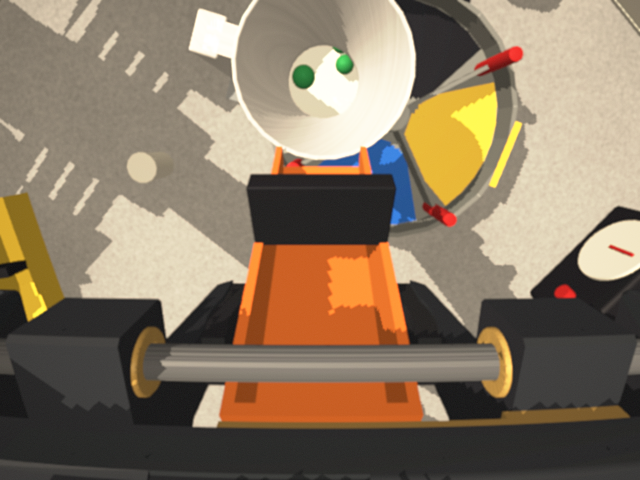

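View pics/s11.png

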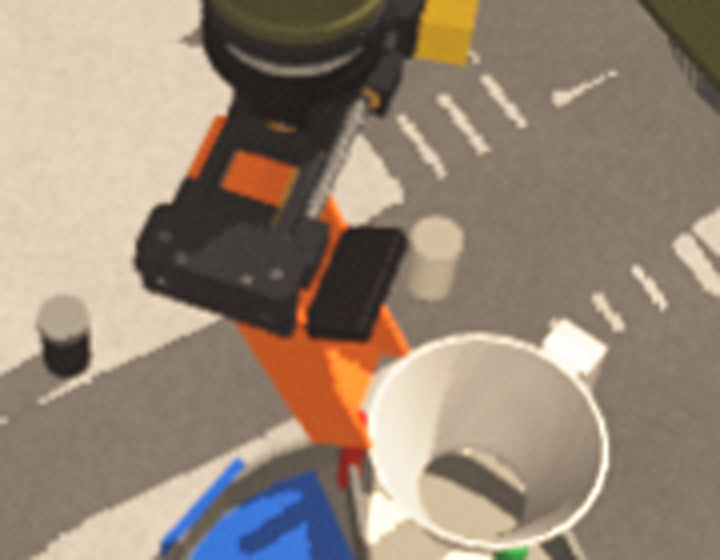

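View pics/t11.png

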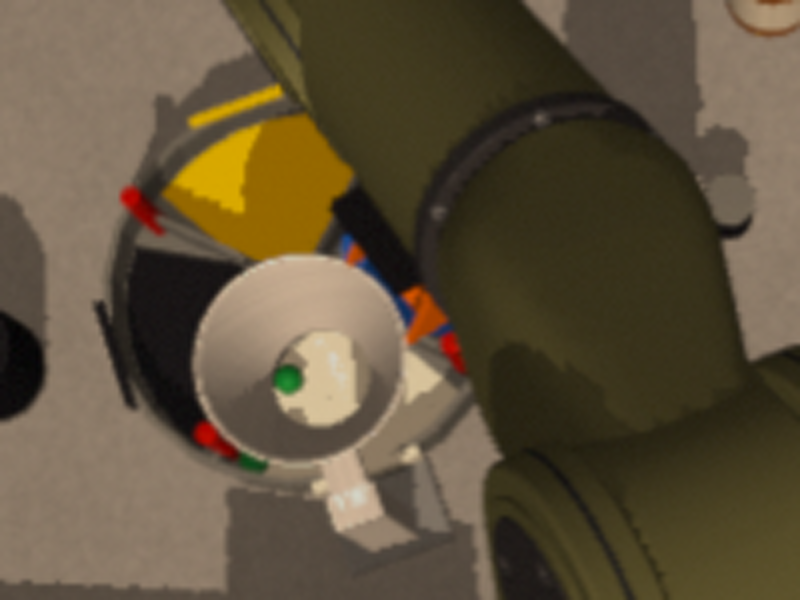

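The wrist picture shows the tray empty. Two marbles are visible through the outlet at (303,76) and (345,63), and another sits beside the knob in the top picture. I back off from the chute with a firmer grip.

Call:
send_rows([
  {"delta_pos": [0,0.5,0],"turn": 0,"jaw": 1},
  {"delta_pos": [0,1.5,0],"turn": 0,"jaw": 1},
  {"delta_pos": [0,3,-0.5],"turn": 0,"jaw": 1},
  {"delta_pos": [0,4.5,-1],"turn": 0,"jaw": 1},
  {"delta_pos": [0,5,-1],"turn": 0,"jaw": 1},
], force=15)

```text
clock: 17.47
tool_pos: [0.5813, 0.0949, 0.3139]
eef_rot: [0.94, 0.341, -0.003, 0.0]
contact_force: [0.6, -0.1, -2.6]
opening: 0.704
```

```bash
python3 - <<'E'
from h import *
p,Rt,s=tool()
cv2.imwrite("pics/w12.png",vision.snapshot("wrist")); crop("top","t12",130,170,330,320,4)
go([.485,-.086,.28],40.1)
E
```

```text
at [0.5796 0.0965 0.313 ] xang 39.9 delta cm [-18.94   7.94   3.39] turn -0.2 norm 20.8 clk 17.5667 q [ 0.05  0.61 -0.52  1.58  0.33  1.05  0.14] F [ 0.1  0.7 -2.3] op 0.701
```

View pics/w12.png

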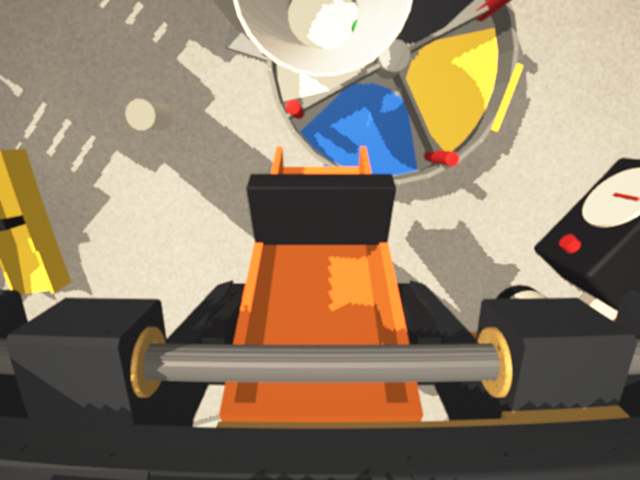

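View pics/t12.png

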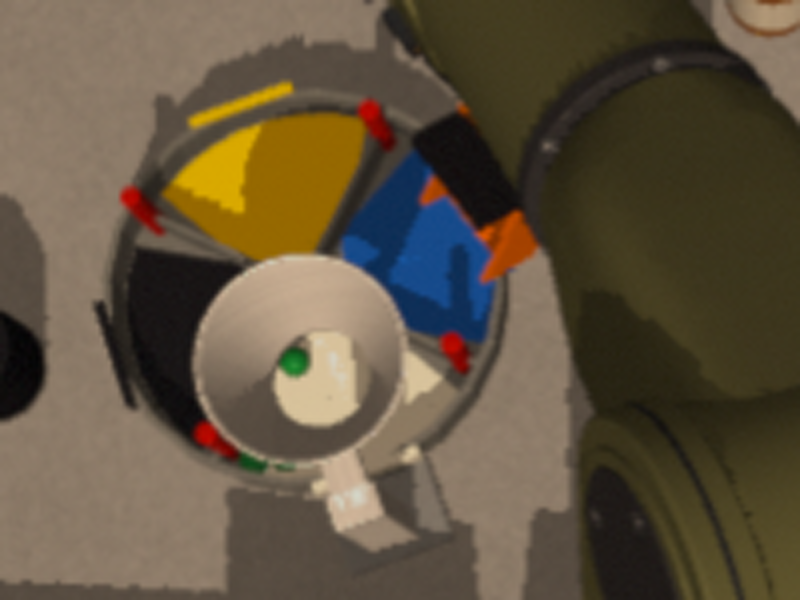

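Call:
send_rows([
  {"delta_pos": [-1.5,0.6,0.2],"turn": 0,"jaw": 1},
  {"delta_pos": [-4,1.7,0.6],"turn": 0,"jaw": 1},
  {"delta_pos": [-7,2.9,1],"turn": 0,"jaw": 1},
  {"delta_pos": [-10,4.2,1.5],"turn": 0,"jaw": 1},
  {"delta_pos": [-13,5.5,2],"turn": 0,"jaw": 1},
  {"delta_pos": [-16,6.7,2.5],"turn": 0,"jaw": 1},
  {"delta_pos": [-18.2,7.6,3],"turn": 0,"jaw": 1},
  {"delta_pos": [-18.9,7.9,3.4],"turn": 0,"jaw": 1},
])

```text
clock: 18.23
tool_pos: [0.4817, -0.0875, 0.2793]
eef_rot: [0.94, 0.341, -0.006, -0.001]
contact_force: [0.3, 0.1, -2.4]
opening: 0.703
```

Call:
send_rows([
  {"delta_pos": [0,0,2],"turn": 0,"jaw": 1},
  {"delta_pos": [0,0,4],"turn": 0,"jaw": 1},
  {"delta_pos": [0,0,6],"turn": 0,"jaw": 1},
  {"delta_pos": [0,0,8],"turn": 0,"jaw": 1},
  {"delta_pos": [0,0,9],"turn": 0,"jaw": 1},
  {"delta_pos": [0,0,9],"turn": 0,"jaw": 1},
])

```text
clock: 18.73
tool_pos: [0.483, -0.0822, 0.1883]
eef_rot: [0.939, 0.344, -0.005, -0.003]
contact_force: [-0.2, 0.8, -2.1]
opening: 0.704
```

```bash
python3 - <<'E'
from h import *
crop("scene","s13",220,120,450,420,2)
go([.543,-.155,.026],40.1)
E
```

```text
at [ 0.4838 -0.0824  0.1894] xang 40.2 delta cm [-0.06  9.48 16.28] turn 0.1 norm 18.8 clk 18.7833 q [ 0.35  0.64 -0.44  2.01  0.47  0.6   0.3 ] F [ 0.2 -0.7 -2.5] op 0.699
```

View pics/s13.png

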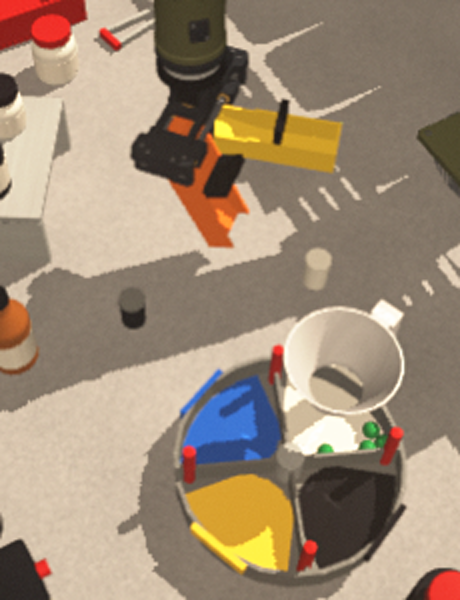

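All four green marbles are in the white quarter, at (371,429), (381,440), (368,446) and (325,450). I lower the tray spout first, drawing it back so that it levels out on the bench.

Call:
send_rows([
  {"delta_pos": [0,0,2.5],"turn": 0,"jaw": 1},
  {"delta_pos": [0,0.3,5],"turn": 0,"jaw": 1},
  {"delta_pos": [0,1,6],"turn": 0,"jaw": 1},
  {"delta_pos": [0,2,7],"turn": 0,"jaw": 1},
  {"delta_pos": [0,3,8],"turn": 0,"jaw": 1},
  {"delta_pos": [0,4,9],"turn": 0,"jaw": 1},
  {"delta_pos": [0,5,10],"turn": 0,"jaw": 1},
  {"delta_pos": [0,5.5,10.5],"turn": 0,"jaw": 1},
], force=10)

```text
clock: 19.45
tool_pos: [0.5225, -0.1279, 0.086]
eef_rot: [0.94, 0.342, -0.001, 0.001]
contact_force: [2.0, -1.4, 1.8]
opening: 0.701
```

```bash
python3 - <<'E'
from h import *
crop("scene","s14",190,130,350,250,4)
go([.543,-.155,.026],40.1)
E
```

```text
at [ 0.5218 -0.1278  0.0851] xang 40.0 delta cm [-0.11  3.45  5.91] turn -0.1 norm 6.8 clk 19.5 q [ 0.35  0.85 -0.32  1.95  0.59  0.44  0.28] F [ 2.4 -1.3  1. ] op 0.706
```

View pics/s14.png

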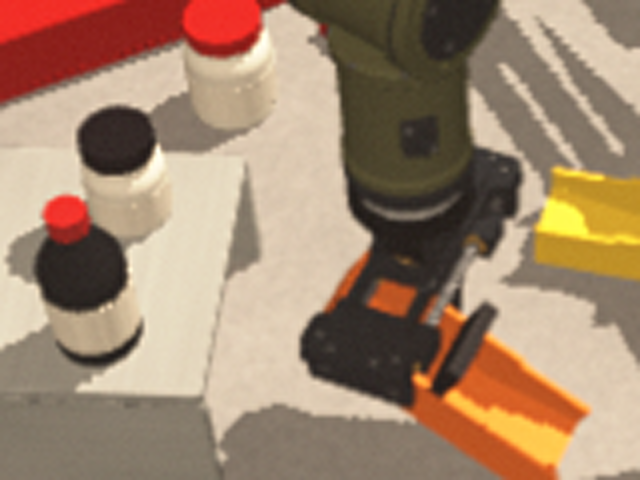

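Call:
send_rows([
  {"delta_pos": [0,0.7,0.9],"turn": 0,"jaw": 1},
  {"delta_pos": [0,1.4,1.8],"turn": 0,"jaw": 1},
  {"delta_pos": [0,2,2.7],"turn": 0,"jaw": 1},
  {"delta_pos": [0,2.5,3.6],"turn": 0,"jaw": 1},
  {"delta_pos": [0,3,4.4],"turn": 0,"jaw": 1},
  {"delta_pos": [0,3.4,5.1],"turn": 0,"jaw": 1},
  {"delta_pos": [0,3.4,5.4],"turn": 0,"jaw": 1},
  {"delta_pos": [0,3.4,5.5],"turn": 0,"jaw": 1},
])

```text
clock: 20.17
tool_pos: [0.54, -0.1526, 0.0299]
eef_rot: [0.939, 0.343, -0.004, -0.001]
contact_force: [-3.2, -0.7, 14.6]
opening: 0.705
```

```bash
python3 - <<'E'
from h import *
crop("scene","s15",190,130,350,250,4)
go([.543,-.155,.026],40.1)
E
```

```text
at [ 0.54   -0.1526  0.0299] xang 40.1 delta cm [0.07 0.38 0.39] turn 0.0 norm 0.6 clk 20.2167 q [ 0.36  0.96 -0.28  1.88  0.64  0.4   0.29] F [-1.8 -1.3  3.2] op 0.702
```

View pics/s15.png

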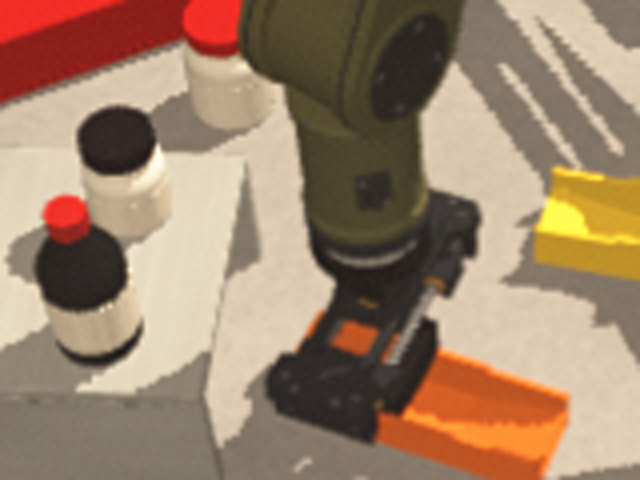

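The tray is pressed flat on the bench. I let go.

Call:
send_rows([
  {"delta_pos": [0,0,0],"turn": 0,"jaw": 0},
  {"delta_pos": [0,0,0],"turn": 0,"jaw": 0},
  {"delta_pos": [0,0,0],"turn": 0,"jaw": 0},
  {"delta_pos": [0,0,0],"turn": 0,"jaw": 0},
  {"delta_pos": [0,0,0],"turn": 0,"jaw": 0},
  {"delta_pos": [0,0,-1],"turn": 0,"jaw": 0},
  {"delta_pos": [0,0,-3],"turn": 0,"jaw": 0},
  {"delta_pos": [0,0,-6],"turn": 0,"jaw": 0},
])

```text
clock: 20.88
tool_pos: [0.5392, -0.1515, 0.0892]
eef_rot: [0.939, 0.343, -0.005, -0.002]
contact_force: [0.5, -0.5, 0.1]
opening: 0.998
```

Call:
send_rows([
  {"delta_pos": [0,0,-4],"turn": 0,"jaw": 0},
  {"delta_pos": [0,0,-8],"turn": 0,"jaw": 0},
  {"delta_pos": [0,0,-12],"turn": 0,"jaw": 0},
  {"delta_pos": [0,0,-16],"turn": 0,"jaw": 0},
  {"delta_pos": [0,0,-16],"turn": 0,"jaw": 0},
  {"delta_pos": [0,0,-16],"turn": 0,"jaw": 0},
])

```text
clock: 21.38
tool_pos: [0.5432, -0.152, 0.2529]
eef_rot: [0.939, 0.343, -0.001, 0.0]
contact_force: [-0.1, -0.3, -0.4]
opening: 1.004
```

```bash
python3 - <<'E'
from h import *
cv2.imwrite("pics/s16.png",vision.snapshot("scene"))
cv2.imwrite("pics/w16.png",vision.snapshot("wrist"))
cv2.imwrite("pics/t16.png",vision.snapshot("top"))
go([.543,-.155,.026],40.1)
E
```

```text
at [ 0.5408 -0.152   0.2488] xang 40.1 delta cm [ 0.15  0.52 22.27] turn 0.0 norm 22.3 clk 21.5333 q [ 0.5   0.65 -0.52  1.74  0.41  0.87  0.5 ] F [-0.4 -0.1  0.3] op 1.004
```

View pics/s16.png

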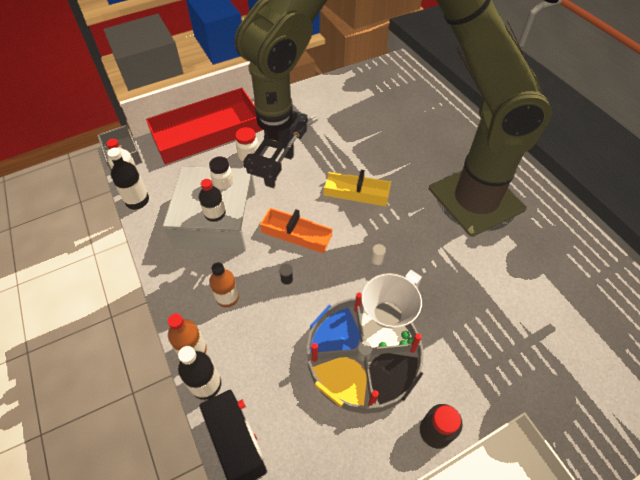

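View pics/w16.png

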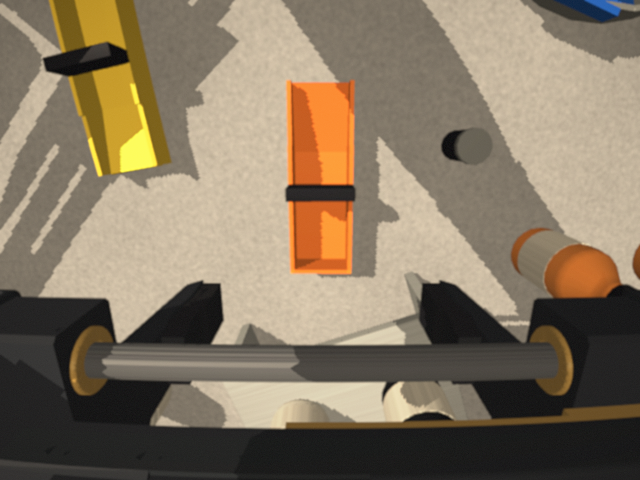

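View pics/t16.png

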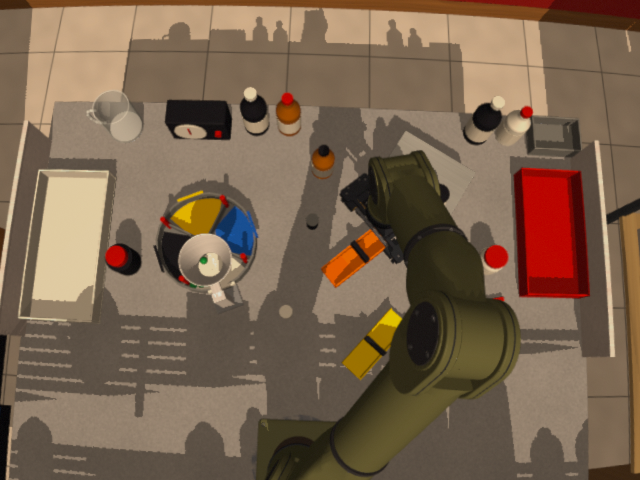

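```bash
python3 - <<'E'
from h import *
crop("top","t17",140,180,270,300,5,cv2.imread("pics/t16.png"));crop("scene","s17",290,260,450,420,4,cv2.imread("pics/s16.png"))
E
```

```text
(no output)
```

View pics/t17.png

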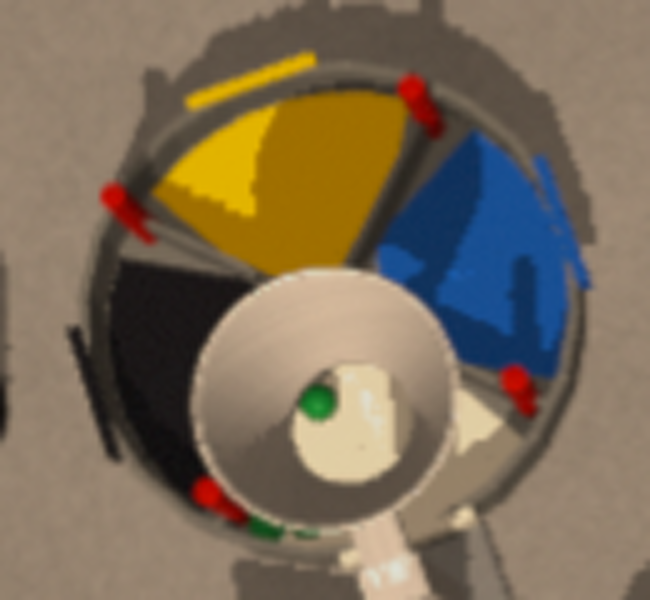

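View pics/s17.png

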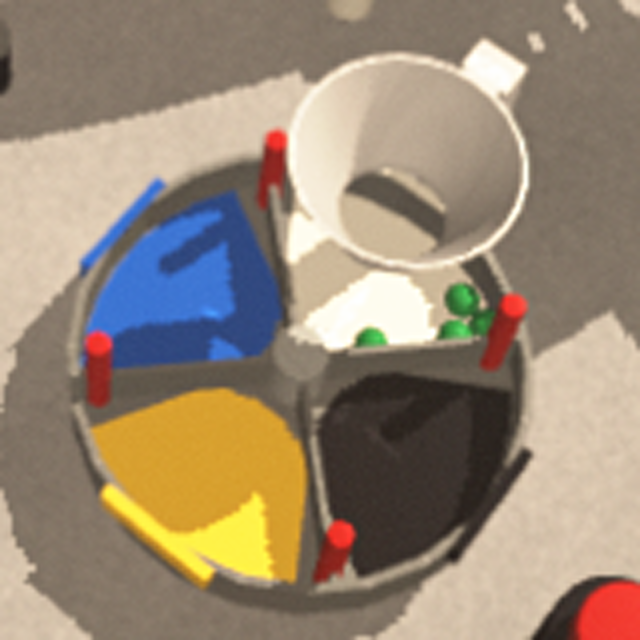

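```bash
python3 - <<'E'
from h import *
print(order.finish_job())
E
```

```text
the job is handed in; nothing more can be done
None
```

I carried out every step and handed the job in after about 21.5 s of the 72 s; the hand-in reports no verdict.

**What I did**
- **Turntable:** I gripped the knob between yellow and black, turned the table about 55° counter-clockwise until white was under the chute, and let go.
- **Drawing the tray out:** I drew it out by the spout and let it go with its cross bar about 135 mm in front of the rack's edge and all four marbles in it.
- **Tipping:** the moves can only turn the tool about its vertical axis. So I took the tray by its side walls about 34 mm behind the cross bar, about 40 mm from the bar's middle by plan and not measured, not by the bar itself. I lifted it over the chute and loosened the grip so that it swung spout down.
- **Setting down:** I lowered the empty tray spout first, drawing it back until it lay flat, then let go.

**Last checks, from the pictures**
- All four marbles show in the white compartment. White stayed under the chute: the knob I re-measured was within about a degree of its planned angle after turning and in the same place at the end.
- The tray stands upright, empty and clear of the gripper, which was open well above it with about zero force.
- The bystanders look as they did at the start. I compared them by eye and did not measure them.

**What did not go as planned**
- The tray swung further than I expected and its spout briefly leaned on the outside of the chute, after the marbles had run out.
- The force peaked at about 15 N as I pressed the tray flat on the bench.

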